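Swap the bearing rings and the L-plates back to their own places

ROBOT

A 7-joint arm with a two-finger parallel gripper is mounted at the origin on the work surface. World frame = base frame: x ahead of the robot, y to its left, z up, the work surface at z = 0. Lengths are in m, angles in degrees, forces in N, time in s.
With the tool pointing down it reaches from about 0.425 to 0.825 m from the base axis. Payload 3.6 kg.
Tool frame: the origin (TCP) lies at the centre of the arm's flange, where the gripper is bolted on; the fingertips stand 186 mm ahead of it and the grasp point (between the pads) lies 167 mm ahead of it (manip.grasp_offset is the z of the grasp point in the tool frame, in m); z points along the fingers, x is the direction in which the jaws open and shut, and the axes are right-handed (so a half turn about z gives the same grasp; the last joint's range is limited). The gripper opens to 93 mm and grips with 3 to 60 N. Pads are 15 mm wide; open, the fingers measure 128 mm over their backs; the gripper's body (75 mm by 188 mm) begins 65 mm behind the grasp point.
Start: joints at [-72.451, 35.231, -0.722, 81.555, 0.464, 63.22, -2.315], TCP at [0.212, 0.614, 0.405] pointing down, gripper open.
Joint ranges: [-178.69, 178.69], [-17.37, 117.87], [-77.05, 75.6], [15.02, 138.74], [-78.02, 258.01], [0.78, 113.62], [-162.83, 162.83]. Speed limits (degrees/s): [159.86, 159.86, 180, 180, 180, 180, 180].

INTERFACE

Orientations are given as [roll, pitch, yaw] about the fixed x, y, z axes, in that order (R = Rz(yaw) Ry(pitch) Rx(roll)).
In Python, from workcell import manip gives the robot as it stands.
- The arm moves only by the tool move_arm, never from a script. Its argument "moves" is a list of rows, each an object with "translation": the shift along the tool's x, y, z normalised to -1 to 1, where 1 is 500 mm, a list of three; "yaw": the turn about the tool's z normalised to -1 to 1, where 1 is pi rad; "hand": the opening, from 0 (shut) to 1 (fully open). A call has 1 to 5 rows; each row is the pose to reach, as a shift and turn from the pose commanded when the call began, along the tool's axes at that moment, turning the shorter way round; what a row does not reach only later rows make up. A row lasts 1/10 s, in which the tool goes at most 50 mm and 8.59 degrees, less where a joint would pass 70% of its speed; a pose out of reach is approached as far as the arm can. A call with a number of a shift or a turn outside -1 to 1 is refused whole. A call with a gripper value outside its range is refused whole. The fingers move at their own pace and stop on an object; "grip_force" is the grip in N (left out, the last holds). Time passes only in rows, so rows that repeat a pose let the fingers close. It gives the time, the measured TCP pose, the force and the opening at its end, in the units of the state.
- manip.state(): the state, without advancing time (a new reading comes with each control period).
- manip.snapshot(name): name is "scene" or "top" or "wrist"; returns a dict with "frame" (420x560x3 uint8, red, green, blue), "depth" (420x560 float32, m along the optical axis (not along the pixel's ray), 0 where there is no reading), "camera_matrix" (3x3 intrinsics, pixels), "xyz" and "orientation" of the camera in the world. Camera axes: x right, y up, looking along -z (the intrinsics and any distortion apply to the point x, -y, -z); pixel columns grow to the right and rows downward; lengths in m; the calibration is good to about 2 mm. A picture is of the moment at which its call begins.
- manip.sign_off(): hands the job in, once; it reports no verdict.
The state is a dict: "t": time; "qpos": joint angles; "dq": joint speeds; "joint_efforts": joint torques, N m; "eef_pos": TCP position; "orientation": TCP orientation; "contact_force": force on the tool from outside, world axes, zero at the start; "ft_torque": the same for the moment, N m; "finger_gap": finger opening in m.
Only numpy, scipy, OpenCV 4.12 (cv2) and the standard library are available. Lean on these libraries where they do the work, as an engineer would, in place of code of your own. Each camera call takes 0.05 s, during which the arm holds its last target. There are 200 camera calls.

TASK

The two bearing rings were left in the tray of the L-plates, and the two L-plates on the ring stands: put them the right way round. Stand the large ring flat and centred on the boss of the square stand and the small ring on the boss of the round stand, and pack both L-plates flat on the floor of the tray, handles up, turned so that they interlock and fill it. The rubber pad is free for parking things on the way; leave the dial gauge and the stack of black rings where they stand.

Things in the scene. Friction and masses are not known exactly. Their poses are not given: they have to be found in the camera images.
- large_ring: Bright steel bearing ring standing flat, outer diameter 60 mm, bore 40 mm, 32 mm tall. Origin: centre of its underside, z up along its axis. Starts in the tray, near one end.
- small_ring: Bright steel bearing ring standing flat, outer diameter 42 mm, bore 26 mm, 32 mm tall. Origin: centre of its underside, z up along its axis. Starts in the tray, near the other end.
- slim_plate: Loose aluminium L-plate 10 mm thick, both legs 40 mm wide. Black handle bar on top: 36 mm along x, 16 mm along y (pinch across this), its top 44 mm above the plate's underside. Origin: on the underside below the bar's middle. In its frame (mm) it covers x -42..-2, y -30..70 and x -2..68, y -30..10. Starts on one of the stands, at any yaw.
- stout_plate: Loose aluminium L-plate 10 mm thick, legs 60 and 30 mm wide, same handle bar as the slim plate's, same origin. In its frame (mm) it covers x 16..46, y -66..34 and x -54..16, y -26..34. Starts on the other stand, any yaw. At the slim plate's yaw, its origin 52 mm further along x and 36 mm along y than the slim one's, the two fit edge to edge as a 140 x 100 mm rectangle.
- tray: Fixed dark steel tray, outside 164 x 124 mm (x by y), inside 156 x 116 mm, floor 4 mm thick, wall tops 12 mm above the bench. Origin: centre of its underside; x along its long side. The two interlocked L-plates leave 16 mm of play each way; either of the two half-turned arrangements is right.
- square_stand: Fixed stand: dark blue-grey iron square base 130 x 130 x 8 mm with a round steel boss 72 mm in diameter in its middle, boss top 16 mm above the bench. Origin: centre of its underside. Place of the large ring; at the start an L-plate lies on it.
- round_stand: Fixed stand: dark blue-grey iron round base 120 mm in diameter, 8 mm thick, with a round steel boss 52 mm in diameter in its middle, boss top 16 mm above the bench. Origin: centre of its underside. Place of the small ring; at the start an L-plate lies on it.
- pad: Fixed flat rectangular black rubber pad, 150 x 100 mm (x by y), 4 mm thick, empty at the start; free for parking. Origin: centre of its underside.
- dial_gauge: Dial gauge on a round dark base 70 mm in diameter with a slender post, 150 mm tall, at the far side of the bench. Loose; to be left alone. Origin: centre of its underside.
- black_stack: Stack of three black rings (one solid piece), 56 mm in diameter, 54 mm tall, at the far side of the bench. Loose; to be left alone. Origin: centre of its underside.
Mind the look-alikes: they are no part of the job. Leave any pink look-alike of the small_ring alone. Leave any orange look-alike of the stout_plate alone.

How it is judged (in metres and radians):
At the end, for the whole second after the job is handed in: Large ring flat on the square stand's boss, small ring flat on the round stand's boss, each within 12 mm of its centre; both L-plates flat (0.05 rad) on the tray floor (within 3.5 mm), handles up, origins within 55 mm of the tray's centre; all released and at rest (horizontal distance between large_ring and square_stand below 0.012 m and z of large_ring in the frame of square_stand between 0.013 and 0.02 m and angle between each of large_ring, small_ring's own z axis and vertical below 0.08 rad and linear speed of each of large_ring, small_ring, slim_plate, stout_plate below 0.02 m/s and horizontal distance between small_ring and round_stand below 0.012 m and z of small_ring in the frame of round_stand between 0.013 and 0.02 m and horizontal distance between each of slim_plate, stout_plate and tray below 0.055 m and z of slim_plate in the frame of tray between 0.002 and 0.0075 m and angle between each of slim_plate, stout_plate's own z axis and vertical below 0.05 rad and z of stout_plate in the frame of tray between 0.002 and 0.0075 m); the robot touches nothing.
It fails at once if the dial gauge is moved more than 20 mm or tipped (distance of dial_gauge from where it was at the start of the episode above 0.02 m or angle between dial_gauge's own z axis and vertical above 0.3 rad).
It fails at once if the stack of black rings is moved more than 20 mm or tipped (distance of black_stack from where it was at the start of the episode above 0.02 m or angle between black_stack's own z axis and vertical above 0.3 rad).
It also fails if it takes over 144 s, if anything falls off the work surface, if the arm or the gripper's body presses on something with over 40 N, if the wrist force passes 120 N, or if a joint passes its speed limit or range.

## Working session

There is one attempt and no reset: what is moved stays moved. The work goes in short steps, Python scripts to look and compute and a tool call to move; the robot and the scene stay as the last step left them, time stands still between calls to the robot, and variables do not carry over. Pictures are saved under pics/ and viewed, about 12 in all and at most 16, crops included, and the job is handed in when it is done.

Besides the shell and the picture viewer there is one more tool, called after "Emit:" by a JSON object that holds its "method" and its "body", one argument or row to a line. move_arm: Moves the arm, as the interface text tells. Scaled input: -1 to 1 covers 500 mm each way for a shift and pi rad each way for a turn. Its arguments: {"type":"object","properties":{"moves":{"type":"array"},"grip_force":{"type":"number"}},"required":["moves"]}

```bash
mkdir -p pics; ls; cat > h.py <<'E'
import numpy as np, cv2
from scipy.spatial.transform import Rotation as R
from workcell import manip
def rot(o):
    o=np.array(o,float)
    if o.shape==(3,3): return o
    if o.size==4: print('quat?',o)
    return R.from_euler('xyz',o,degrees=True).as_matrix()
def world(s):
    K=np.array(s['camera_matrix']);d=s['depth'];v,u=np.mgrid[:d.shape[0],:d.shape[1]]
    p=np.dstack([(u-K[0,2])/K[0,0]*d,-(v-K[1,2])/K[1,1]*d,-d])
    return p@rot(s['orientation']).T+np.array(s['xyz'])
def save(s,n,crop=None,f=1):
    im=s['frame'][:,:,::-1]
    if crop: im=im[crop[1]:crop[3],crop[0]:crop[2]]
    cv2.imwrite('pics/'+n+'.png',cv2.resize(im,None,fx=f,fy=f,interpolation=cv2.INTER_CUBIC))
E
python3 - <<'E'
from h import *
for n in ['top','scene']:
    s=manip.snapshot(n); np.save(n+'.npy',s,allow_pickle=True)
    print({k:v for k,v in s.items() if k not in('frame','depth')}); save(s,n,f=1.4)
print(manip.state(),manip.grasp_offset)
E
```

```text
pics
{'camera_matrix': array([[381.64450201,   0.        , 278.23986517],
       [  0.        , 381.64450201, 204.25024013],
       [  0.        ,   0.        ,   1.        ]]), 'xyz': array([ 0.28536007, -0.03347062,  0.991893  ]), 'orientation': array([ 1.24924673e+01, -6.05643554e-02, -8.43495988e+01])}
{'camera_matrix': array([[392.58417102,   0.        , 278.78783534],
       [  0.        , 392.58417102, 209.43041553],
       [  0.        ,   0.        ,   1.        ]]), 'xyz': array([1.04830713, 0.70359404, 0.68916925]), 'orientation': array([ 56.01178147,   0.7710749 , 143.43165815])}
{'t': 0.1, 'qpos': array([-72.45009993,  35.28372916,  -0.72159381,  81.63018707,
         0.46321248,  63.22072372,  -2.3149567 ]), 'dq': array([ 0.04305586, -0.20110107,  0.03435356, -0.20520199, -0.03177769,
        0.07098328,  0.07889345]), 'joint_efforts': array([ 1.56985800e-03, -4.60045302e+01,  2.09875437e-01, -1.66245121e+01,
       -6.12159446e-02,  1.70268619e-02,  9.81726998e-05]), 'eef_pos': array([0.21225168, 0.6140739 , 0.40370766]), 'orientation': array([1.79998429e+02, 1.31772020e-01, 7.09338508e+01]), 'contact_force': array([ 0.5166917 , -0.66745439, -0.23002387]), 'ft_torque': array([ 0.02985628, -0.0285928 , -0.0108623 ]), 'finger_gap': 0.09280654050772762} 0.1673
```

View pics/top.png

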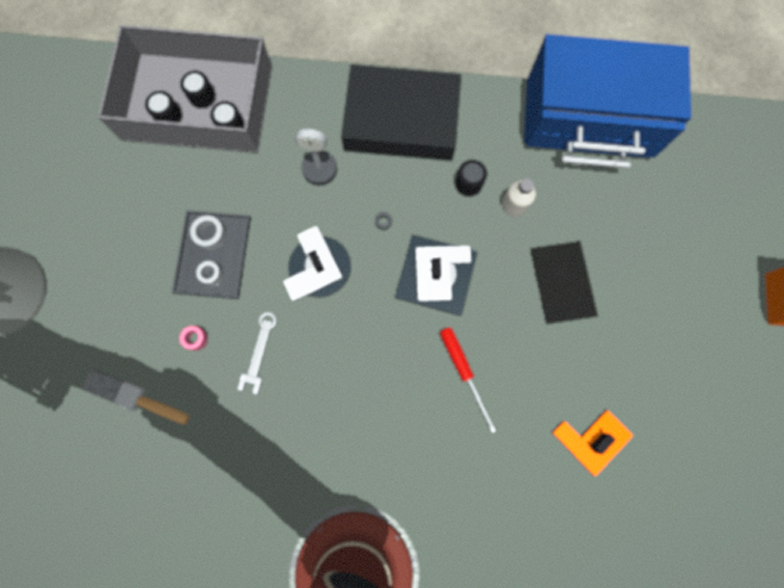

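View pics/scene.png

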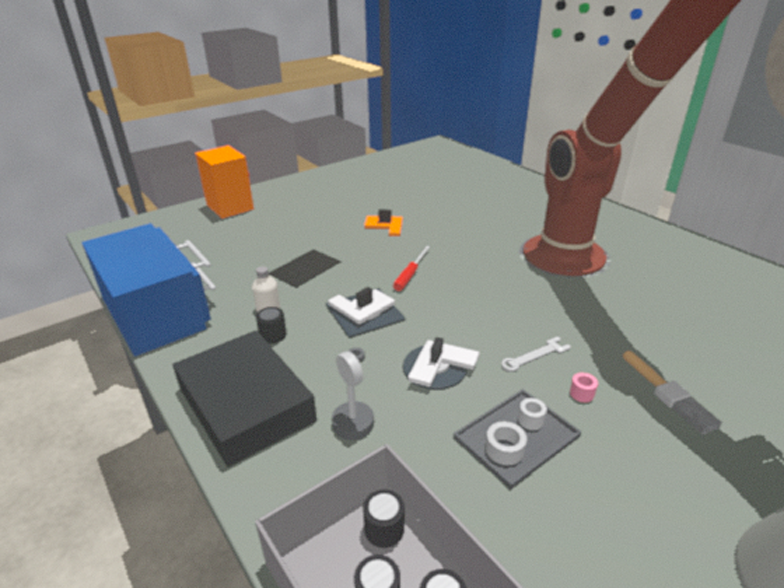

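The top view at 1.4x shows the tray at (212,255) with the large ring at (206,231) and the small ring at (207,272). The slim plate is on the round stand (316,262), the stout plate is on the square stand (438,270), and the pad is at (563,282). The gauge is at (318,165) and the stack at (471,177). There are two look-alikes: a pink ring at (193,338) and an orange plate at (594,442). The bright-steel ring in the tray and the aluminium plate on the stand are the ones meant.

```bash
cat > m.py <<'E'
from h import *
from scipy.optimize import minimize
SL=[(-42,-2,-30,70),(-2,68,-30,10)]; ST=[(16,46,-66,34),(-54,16,-26,34)]
def box(p,r): # sdf to rect
    c=np.array([(r[0]+r[1])/2,(r[2]+r[3])/2]);h=np.array([(r[1]-r[0])/2,(r[3]-r[2])/2])
    q=abs(p-c)-h; return np.linalg.norm(np.maximum(q,0),axis=1)+np.minimum(q.max(1),0)
def loc(p,x,y,a):
    c,s=np.cos(a),np.sin(a); d=p-[x,y]; return np.c_[d@[c,s],d@[-s,c]]
def fit(p,L,h):
    """p: plate-top pts mm, h: handle centre mm; outline fit with tiled model points"""
    g=np.vstack([np.stack(np.meshgrid(np.arange(r[0]+2,r[1],4),np.arange(r[2]+2,r[3],4)),-1).reshape(-1,2) for r in L]).astype(float)
    from scipy.spatial import cKDTree
    g=g[~((abs(g[:,0])<26)&(abs(g[:,1])<20))]
    t=cKDTree(p)
    def cost(v):
        q=loc(p,*v); out=np.maximum(np.minimum(box(q,L[0]),box(q,L[1])),0)
        c,s=np.cos(v[2]),np.sin(v[2]); G=g@np.array([[c,s],[-s,c]])+v[:2]
        return np.mean(np.minimum(out,15)**2)+np.mean(np.maximum(t.query(G)[0]-2,0).clip(0,15)**2)
    b=min((minimize(cost,[h[0],h[1],a],method='Nelder-Mead',options=dict(initial_simplex=np.array([[h[0],h[1],a],[h[0]+6,h[1],a],[h[0],h[1]+6,a],[h[0],h[1],a+.25]]))) for a in np.arange(0,6.28,.4)),key=lambda r:r.fun)
    return b.x[:2].round(1),np.degrees(b.x[2]).round(1)%360,round(b.fun,2)
def near(P,c,r): return np.hypot(P[...,0]-c[0],P[...,1]-c[1])<r
E
python3 - <<'E'
from m import *
s=np.load('top.npy',allow_pickle=True).item();W=world(s)*1000;im=s['frame'].astype(int);z=W[...,2];br=im.mean(2)
def at(u,v): return W[int(v/1.4),int(u/1.4)].round(0)
for n,u,v in [('bench',380,400),('tray',212,255),('round',316,262),('sq',438,270),('pad',563,282),('gauge',318,165),('stack',471,177),('nut',384,221),('wrench',258,360),('pink',193,338)]: print(n,at(u,v))
for n,(u,v),L in [('slim',(316,262),SL),('stout',(438,270),ST)]:
    c=at(u,v);m=near(W,c,110)
    H=W[m&(z>53)&(z<70)&(br<90)];h=H[:,:2].mean(0)
    r=cv2.minAreaRect(H[:,:2].astype(np.float32));print(n,'handle',h.round(1),H[:,2].mean().round(1),r)
    P=W[m&(z>18)&(z<34)&(br>150)];print(len(P),P[:,2].mean());
    for q in(SL,ST): print(fit(P[:,:2],q,h))
# rings
for n,(u,v) in [('large',(206,231)),('small',(207,272))]:
    c=at(u,v);m=near(W,c,45)&(z>28)&(z<45)&(br>120);P=W[m][:,:2].astype(np.float32);print(n,cv2.minEnclosingCircle(P),W[m][:,2].mean())
# dark flats
hsv=cv2.cvtColor(s['frame'],cv2.COLOR_RGB2HSV)
for n,(u,v),rad in [('tray',(212,255),110),('round',(316,262),80),('sq',(438,270),110),('pad',(563,282),110)]:
    c=at(u,v);m=near(W,c,rad)&((br<75)|(br>130))&(z<70)
    m=m.astype(np.uint8);m=cv2.morphologyEx(m,cv2.MORPH_OPEN,np.ones((3,3)))
    k,l,st,ce=cv2.connectedComponentsWithStats(m);i=1+np.argmax(st[1:,4])
    mm=(l==i)&(z<16);P=W[mm][:,:2].astype(np.float32)
    print(n,br[mm].mean(),cv2.minAreaRect(P),cv2.minEnclosingCircle(P))
print('bench br',br[int(400/1.4),int(380/1.4)])
E
```

```text
bench [293. -15.   1.]
tray [530. 332.   6.]
round [522. 124.  61.]
sq [531. -96.  60.]
pad [ 544. -339.    5.]
gauge [721. 147.  40.]
stack [ 717. -145.   56.]
nut [635.  12.  -1.]
wrench [341. 213.  10.]
pink [370. 343.   1.]
slim handle [524.4 123.8] 60.6 ((525.5615234375, 124.33718872070312), (32.69468688964844, 9.558703422546387), 29.993322372436523)
891 26.79779493872286
(array([526.4, 126.7]), np.float64(32.3), np.float64(0.16))
(array([533.6, 126.3]), np.float64(208.5), np.float64(6.81))
stout handle [533.2 -93.1] 60.7 ((533.0706787109375, -93.01666259765625), (31.549034118652344, 10.409126281738281), 5.261324405670166)
956 26.977941331539046
(array([540.5, -97.2]), np.float64(192.2), np.float64(9.76))
(array([535.9, -97.9]), np.float64(7.1), np.float64(0.52))
large ((568.400634765625, 339.1696472167969), 30.311986923217773) 35.72502090213845
small ((504.3785095214844, 330.37396240234375), 36.69135284423828) 35.47035684702351
tray 139.76424947776783 ((497.61541748046875, 287.52703857421875), (108.80543518066406, 218.9390106201172), 53.62124252319336) ((526.5087890625, 326.74749755859375), 109.4780044555664)
round 145.49343015214387 ((519.8836059570312, 123.00369262695312), (154.8927764892578, 158.73309326171875), 24.300434112548828) ((522.0285034179688, 123.92981719970703), 79.9211654663086)
sq 142.31648216482162 ((530.662841796875, -97.02665710449219), (217.98182678222656, 216.8390350341797), 5.909554481506348) ((530.9993896484375, -96.03327941894531), 109.90130615234375)
pad 139.83316168898043 ((543.5155639648438, -339.511962890625), (216.62548828125, 218.07821655273438), 4.596958160400391) ((543.9661254882812, -338.97674560546875), 109.94296264648438)
bench br 140.0
```

```bash
python3 - <<'E'
from m import *
s=np.load('top.npy',allow_pickle=True).item();W=world(s)*1000;im=s['frame'].astype(int);z=W[...,2];br=im.mean(2)
for n,c,rad in [('tray',(530,332),110),('round',(522,124),75),('sq',(531,-96),110),('pad',(544,-339),110)]:
    m=(near(W,c,rad)&(br<95)&(z<18)).astype(np.uint8);m=cv2.morphologyEx(m,cv2.MORPH_OPEN,np.ones((3,3)))
    k,l,st,ce=cv2.connectedComponentsWithStats(m)
    mm=np.isin(l,[i for i in range(1,k) if st[i,4]>25])
    P=W[mm][:,:2].astype(np.float32)
    print(n,br[mm].mean(),z[mm].mean(),cv2.minAreaRect(P),cv2.minEnclosingCircle(P))
m=near(W,(504,330),30)&(z>28)&(z<45)&(br>120);print('small',cv2.minEnclosingCircle(W[m][:,:2].astype(np.float32)))
save(s,'crop',(110,140,360,250),3.2)
E
```

```text
tray nan nan ((0.0, 0.0), (0.0, 0.0), 0.0) ((0.0, 0.0), 0.0)
round 80.8495692511597 8.957755133650902 ((532.5925903320312, 121.3839111328125), (115.744384765625, 104.5145263671875), 54.19644546508789) ((528.0015258789062, 124.15689849853516), 58.30915451049805)
sq 84.05470287288469 9.209667181918253 ((533.55078125, -97.23252868652344), (127.1163330078125, 126.44035339355469), 80.0713119506836) ((534.3972778320312, -96.30967712402344), 85.97515869140625)
pad 49.64267990074442 5.365733988571295 ((544.9600830078125, -338.92474365234375), (149.91659545898438, 99.91535949707031), 13.498211860656738) ((544.3338012695312, -339.2765808105469), 85.95661926269531)
small ((489.8097229003906, 322.517822265625), 20.984153747558594)<stdin>:8: RuntimeWarning: Mean of empty slice.
  ret = ret.dtype.type(ret / rcount)
```

View pics/crop.png

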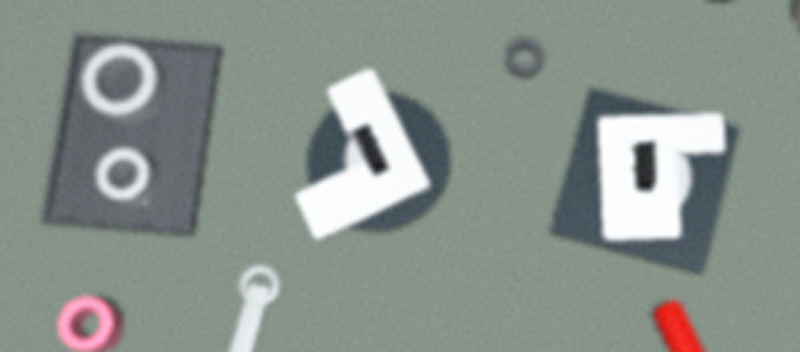

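The crop confirms both plates are bright aluminium: slim at (365,155), stout at (655,180). The steel rings are in the tray at (120,78) and (123,173), and the pink ring at (88,325) lies outside it. I still need the tray pose.

```bash
python3 - <<'E'
from m import *
s=np.load('top.npy',allow_pickle=True).item();W=world(s)*1000;im=s['frame'].astype(int);z=W[...,2];br=im.mean(2)
m=near(W,(530,332),110)&(br<120)&(z>2)&(z<18);m=cv2.morphologyEx(m.astype(np.uint8),cv2.MORPH_OPEN,np.ones((3,3)))
P=W[m>0][:,:2].astype(np.float32);r=cv2.minAreaRect(P);print('tray',len(P),r)
# circle fit of round stand by dark points + handle
m=near(W,(526,124),70)&(br<100)&(z<14)&(z>3)
h=cv2.convexHull(W[m][:,:2].astype(np.float32))[:,0]
from scipy.optimize import least_squares
f=least_squares(lambda v:np.hypot(h[:,0]-v[0],h[:,1]-v[1])-59,[526,124],loss='soft_l1');print(f.x,f.fun.round(1))
E
```

```text
tray 1957 ((533.0641479492188, 333.3221740722656), (168.24197387695312, 129.86416625976562), 0.6051342487335205)
[528.48428889 124.18850508] [-0.5 -0.5 -0.8 -1.  -1.3  0.8 -0.3 -1.2 -0.4 -0.6 -0.8 -0.3 -0.2 -0.3
 -0.3 -0.1  0.  -0.1  0.8  0.1 -1.7 -1.5 -0.9 -0.5 -0.4  0.5 -0.5]
```

```bash
cat > p.py <<'E'
import json,os,sys,numpy as np
from h import *
def cur():
    st=manip.state(); m=[*st['eef_pos'],st['orientation'][2]]
    c=json.load(open('cmd.json')) if os.path.exists('cmd.json') else [.212,.614,.405,70.93]
    e=np.array(m)-c; e[3]=(e[3]+180)%360-180
    print('t',round(st['t'],2),'meas',np.round(m,4),'err mm/deg',(e*[1e3,1e3,1e3,1]).round(1),'F',np.round(st['contact_force'],1),'gap',round(st['finger_gap'],4))
    if np.abs(e[:3]).max()>.012 or abs(e[3])>3: print('!! cmd mismatch')
    return np.array(c,float)
def plan(*ts,lin=220,ang=38):
    """targets (x,y,z,yaw): TCP m, deg; None keeps. Prints chunked call values."""
    c=cur()
    for t in ts:
        t=np.array([c[i] if t[i] is None else t[i] for i in range(4)],float)
        dy=t[3]-c[3]; d=t[:3]-c[:3]   # yaw NOT wrapped: choose way yourself
        n=max(1,int(np.ceil(max(np.linalg.norm(d)*1e3/lin,abs(dy)/ang))))
        start=c.copy()
        for k in range(1,n+1):
            g=start+np.r_[d,dy]*k/n; e=g-c; a=np.radians(c[3])
            v=np.round(np.array([e[0]*np.cos(a)+e[1]*np.sin(a),e[0]*np.sin(a)-e[1]*np.cos(a),-e[2]])/.5,3); w=round(-e[3]/180,3)
            print(' call',(v+0.).tolist(),w)
            x=v*.5; c=c+[x[0]*np.cos(a)+x[1]*np.sin(a),x[0]*np.sin(a)-x[1]*np.cos(a),-x[2],-w*180]
        print('  -> ',c.round(4))
    json.dump(list(c),open('cmd.json','w'))
E
python3 - <<'E'
from p import *
plan((.535,-.096,.36,-82.9))
E
```

```text
t 0.1 meas [ 0.2123  0.6141  0.4037 70.9339] err mm/deg [ 0.3  0.1 -1.3  0. ] F [ 0.5 -0.7 -0.2] gap 0.0928
 call [-0.226, 0.215, 0.018] 0.171
 call [-0.085, 0.3, 0.018] 0.171
 call [0.082, 0.301, 0.018] 0.171
 call [0.224, 0.218, 0.018] 0.171
 call [0.303, 0.072, 0.018] 0.171
  ->  [  0.5348  -0.0959   0.36   -82.97  ]
```

Emit:
{"method": "move_arm", "body": {
  "moves": [
    {"translation":[-0.226,0.215,0.018],"yaw":0.171,"hand":1},
    {"translation":[-0.226,0.215,0.018],"yaw":0.171,"hand":1},
    {"translation":[-0.226,0.215,0.018],"yaw":0.171,"hand":1},
    {"translation":[-0.226,0.215,0.018],"yaw":0.171,"hand":1},
    {"translation":[-0.226,0.215,0.018],"yaw":0.171,"hand":1}
  ],
  "grip_force": 40
}}

```text
t: 0.6
eef_pos: [0.2782, 0.4705, 0.3957]
orientation: [179.9, 0.0, 39.9]
contact_force: [-0.1, 0.5, -1.0]
finger_gap: 0.0931
```

Emit:
{"method": "move_arm", "body": {
  "moves": [
    {"translation":[-0.085,0.3,0.018],"yaw":0.171,"hand":1},
    {"translation":[-0.085,0.3,0.018],"yaw":0.171,"hand":1},
    {"translation":[-0.085,0.3,0.018],"yaw":0.171,"hand":1},
    {"translation":[-0.085,0.3,0.018],"yaw":0.171,"hand":1},
    {"translation":[-0.085,0.3,0.018],"yaw":0.171,"hand":1}
  ]
}}

```text
t: 1.1
eef_pos: [0.3416, 0.3302, 0.3867]
orientation: [-180.0, -0.0, 9.4]
contact_force: [-0.6, 1.0, 0.1]
finger_gap: 0.093
```

Emit:
{"method": "move_arm", "body": {
  "moves": [
    {"translation":[0.082,0.301,0.018],"yaw":0.171,"hand":1},
    {"translation":[0.082,0.301,0.018],"yaw":0.171,"hand":1},
    {"translation":[0.082,0.301,0.018],"yaw":0.171,"hand":1},
    {"translation":[0.082,0.301,0.018],"yaw":0.171,"hand":1},
    {"translation":[0.082,0.301,0.018],"yaw":0.171,"hand":1}
  ]
}}

```text
t: 1.6
eef_pos: [0.4068, 0.1894, 0.3776]
orientation: [-180.0, -0.0, -21.2]
contact_force: [0.3, 0.7, 0.2]
finger_gap: 0.0929
```

Emit:
{"method": "move_arm", "body": {
  "moves": [
    {"translation":[0.224,0.218,0.018],"yaw":0.171,"hand":1},
    {"translation":[0.224,0.218,0.018],"yaw":0.171,"hand":1},
    {"translation":[0.224,0.218,0.018],"yaw":0.171,"hand":1},
    {"translation":[0.224,0.218,0.018],"yaw":0.171,"hand":1},
    {"translation":[0.224,0.218,0.018],"yaw":0.171,"hand":1}
  ]
}}

```text
t: 2.1
eef_pos: [0.4717, 0.0476, 0.3683]
orientation: [180.0, 0.0, -51.9]
contact_force: [-0.7, 1.1, 0.8]
finger_gap: 0.0933
```

Emit:
{"method": "move_arm", "body": {
  "moves": [
    {"translation":[0.303,0.072,0.018],"yaw":0.171,"hand":1},
    {"translation":[0.303,0.072,0.018],"yaw":0.171,"hand":1},
    {"translation":[0.303,0.072,0.018],"yaw":0.171,"hand":1},
    {"translation":[0.303,0.072,0.018],"yaw":0.171,"hand":1},
    {"translation":[0.303,0.072,0.018],"yaw":0.171,"hand":1}
  ]
}}

```text
t: 2.6
eef_pos: [0.5364, -0.0936, 0.3588]
orientation: [179.9, 0.1, -82.5]
contact_force: [0.1, 0.9, -0.6]
finger_gap: 0.093
```

```bash
cat > w.py <<'E'
from m import *
def plate(L,c,zu,name=None,r=110):
    "fit plate with underside at zu(mm) around c"
    s=manip.snapshot('wrist');W=world(s)*1000;z=W[...,2];br=s['frame'].mean(2);m=near(W,c,r)&(s['depth']>0)
    if name: save(s,name,f=1.2)
    H=W[m&(abs(z-zu-44)<5)&(br<110)][:,:2]; P=W[m&(abs(z-zu-10)<5)&(br>140)]
    print('handle',len(H),cv2.minAreaRect(H.astype(np.float32)),H.mean(0).round(1),'top z',P[:,2].mean().round(1),len(P))
    P=P[::max(1,len(P)//2500)]
    print('fit',fit(P[:,:2],L,H.mean(0)))
    return s,W
E
python3 - <<'E'
from w import *
s,W=plate(ST,(534,-96),16,'w1')
from p import cur;cur()
E
```

```text
handle 492 ((537.2371826171875, -93.75786590576172), (33.65369415283203, 14.366886138916016), 6.896658897399902) [538.1 -93.8] top z 25.6 3633
fit (array([532. , -93.8]), np.float64(2.4), np.float64(5.25))
t 2.65 meas [  0.536   -0.0923   0.3588 -82.3906] err mm/deg [ 1.2  3.6 -1.2  0.6] F [ 0.7  0.8 -0.2] gap 0.0928
```

View pics/w1.png

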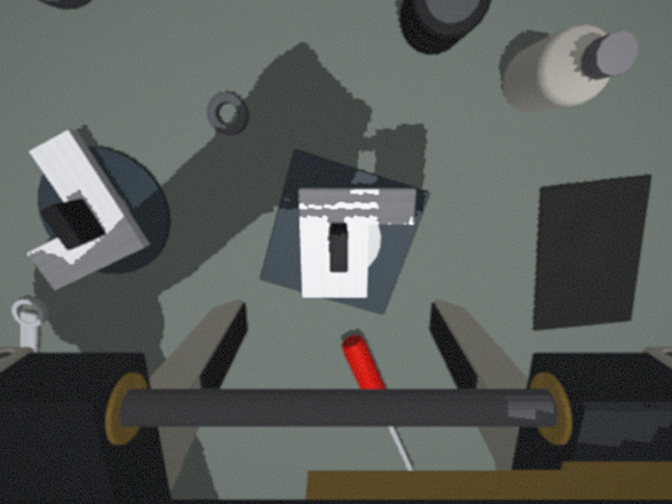

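Wrist view: the stout plate is at (340,245) on the square stand, with its handle upright and nothing around the fingers. I'm using the handle centre (537,-94) at yaw 6.9.

```bash
python3 - <<'E'
from p import *
plan((.537,-.0940,.217,-83.1))
plan((None,None,.33,None),(.5285,-.339,.33,13.5))
E
```

```text
t 2.65 meas [  0.536   -0.0923   0.3588 -82.3906] err mm/deg [ 1.2  3.6 -1.2  0.6] F [ 0.7  0.8 -0.2] gap 0.0928
 call [-0.003, -0.005, 0.286] 0.001
  ->  [  0.5371  -0.0941   0.217  -83.15  ]
t 2.65 meas [  0.536   -0.0923   0.3588 -82.3906] err mm/deg [ -1.1   1.9 141.8   0.8] F [ 0.7  0.8 -0.2] gap 0.0928
!! cmd mismatch
 call [0.0, 0.0, -0.226] -0.0
  ->  [  0.5371  -0.0941   0.33   -83.15  ]
 call [0.161, 0.025, 0.0] -0.179
 call [0.123, 0.108, 0.0] -0.179
 call [0.047, 0.156, 0.0] -0.179
  ->  [ 0.5283 -0.3387  0.33   13.51  ]
```

Emit:
{"method": "move_arm", "body": {
  "moves": [
    {"translation":[-0.003,-0.005,0.09],"yaw":0.001,"hand":1},
    {"translation":[-0.003,-0.005,0.18],"yaw":0.001,"hand":1},
    {"translation":[-0.003,-0.005,0.25],"yaw":0.001,"hand":1},
    {"translation":[-0.003,-0.005,0.28],"yaw":0.001,"hand":1},
    {"translation":[-0.003,-0.005,0.286],"yaw":0.001,"hand":1}
  ]
}}

```text
t: 3.15
eef_pos: [0.537, -0.0895, 0.2145]
orientation: [179.7, 0.3, -82.6]
contact_force: [-0.6, 0.6, -0.1]
finger_gap: 0.093
```

Emit:
{"method": "move_arm", "body": {
  "moves": [
    {"translation":[0,0,0],"yaw":0,"hand":1},
    {"translation":[0,0,0],"yaw":0,"hand":0},
    {"translation":[0,0,0],"yaw":0,"hand":0},
    {"translation":[0,0,0],"yaw":0,"hand":0},
    {"translation":[0,0,0],"yaw":0,"hand":0}
  ],
  "grip_force": 40
}}

```text
t: 3.65
eef_pos: [0.5376, -0.0938, 0.2174]
orientation: [-179.9, -0.0, -83.1]
contact_force: [0.3, 1.2, -0.6]
finger_gap: 0.0661
```

Emit:
{"method": "move_arm", "body": {
  "moves": [
    {"translation":[0,0,0],"yaw":0,"hand":0},
    {"translation":[0,0,0],"yaw":0,"hand":0},
    {"translation":[0,0,0],"yaw":0,"hand":0},
    {"translation":[0,0,0],"yaw":0,"hand":0}
  ]
}}

```text
t: 4.05
eef_pos: [0.5374, -0.0938, 0.2167]
orientation: [180.0, -0.0, -83.1]
contact_force: [-0.1, -1.0, -1.5]
finger_gap: 0.0339
```

Emit:
{"method": "move_arm", "body": {
  "moves": [
    {"translation":[0,0,0],"yaw":0,"hand":0},
    {"translation":[0,0,0],"yaw":0,"hand":0},
    {"translation":[0,0,0],"yaw":0,"hand":0},
    {"translation":[0,0,0],"yaw":0,"hand":0},
    {"translation":[0,0,-0.02],"yaw":0,"hand":0}
  ]
}}

```text
t: 4.55
eef_pos: [0.5368, -0.0934, 0.2258]
orientation: [179.8, 0.1, -83.1]
contact_force: [0.5, -0.6, -2.7]
finger_gap: 0.0158
```

Emit:
{"method": "move_arm", "body": {
  "moves": [
    {"translation":[0,0,-0.05],"yaw":0,"hand":0},
    {"translation":[0,0,-0.1],"yaw":0,"hand":0},
    {"translation":[0,0,-0.16],"yaw":0,"hand":0},
    {"translation":[0,0,-0.206],"yaw":0,"hand":0},
    {"translation":[0,0,-0.206],"yaw":0,"hand":0}
  ]
}}

```text
t: 5.05
eef_pos: [0.5381, -0.0946, 0.3329]
orientation: [-179.6, -0.1, -83.2]
contact_force: [-0.4, 0.3, -2.6]
finger_gap: 0.016
```

Emit:
{"method": "move_arm", "body": {
  "moves": [
    {"translation":[0.161,0.025,0],"yaw":-0.179,"hand":0},
    {"translation":[0.161,0.025,0],"yaw":-0.179,"hand":0},
    {"translation":[0.161,0.025,0],"yaw":-0.179,"hand":0},
    {"translation":[0.161,0.025,0],"yaw":-0.179,"hand":0},
    {"translation":[0.161,0.025,0],"yaw":-0.179,"hand":0}
  ]
}}

```text
t: 5.55
eef_pos: [0.5339, -0.1754, 0.3284]
orientation: [179.9, 0.2, -51.0]
contact_force: [-0.1, 0.9, -2.5]
finger_gap: 0.0157
```

Emit:
{"method": "move_arm", "body": {
  "moves": [
    {"translation":[0.123,0.108,0],"yaw":-0.179,"hand":0},
    {"translation":[0.123,0.108,0],"yaw":-0.179,"hand":0},
    {"translation":[0.123,0.108,0],"yaw":-0.179,"hand":0},
    {"translation":[0.123,0.108,0],"yaw":-0.179,"hand":0},
    {"translation":[0.123,0.108,0],"yaw":-0.179,"hand":0}
  ]
}}

```text
t: 6.05
eef_pos: [0.5311, -0.257, 0.3287]
orientation: [-180.0, 0.1, -18.9]
contact_force: [0.2, 0.4, -2.9]
finger_gap: 0.0157
```

Emit:
{"method": "move_arm", "body": {
  "moves": [
    {"translation":[0.047,0.156,0],"yaw":-0.179,"hand":0},
    {"translation":[0.047,0.156,0],"yaw":-0.179,"hand":0},
    {"translation":[0.047,0.156,0],"yaw":-0.179,"hand":0},
    {"translation":[0.047,0.156,0],"yaw":-0.179,"hand":0},
    {"translation":[0.047,0.156,0],"yaw":-0.179,"hand":0}
  ]
}}

```text
t: 6.55
eef_pos: [0.5285, -0.3382, 0.3288]
orientation: [-179.9, 0.1, 13.3]
contact_force: [-0.1, 0.2, -1.9]
finger_gap: 0.0157
```

Emit:
{"method": "move_arm", "body": {
  "moves": [
    {"translation":[0,0,0.09],"yaw":0,"hand":0},
    {"translation":[0,0,0.17],"yaw":0,"hand":0},
    {"translation":[0,0,0.22],"yaw":0,"hand":0},
    {"translation":[0,0,0.24],"yaw":0,"hand":0},
    {"translation":[0,0,0.249],"yaw":0,"hand":0}
  ]
}}

```text
t: 7.05
eef_pos: [0.5282, -0.3372, 0.2048]
orientation: [-179.8, 0.2, 13.4]
contact_force: [-8.5, 5.3, 15.4]
finger_gap: 0.0156
```

Emit:
{"method": "move_arm", "body": {
  "moves": [
    {"translation":[0,0,0],"yaw":0,"hand":0},
    {"translation":[0,0,0],"yaw":0,"hand":0},
    {"translation":[0,0,0],"yaw":0,"hand":0.45},
    {"translation":[0,0,0],"yaw":0,"hand":0.45},
    {"translation":[0,0,0],"yaw":0,"hand":0.45}
  ]
}}

```text
t: 7.55
eef_pos: [0.5291, -0.3387, 0.2061]
orientation: [179.9, -0.1, 13.5]
contact_force: [0.5, -0.4, -0.3]
finger_gap: 0.035
```

```bash
python3 - <<'E'
from p import *
json.dump([.5283,-.3387,.2055,13.51],open('cmd.json','w'))
plan((None,None,.36,None),(.545,.325,.36,90))
E
```

```text
t 7.55 meas [ 0.5291 -0.3387  0.2061 13.494 ] err mm/deg [ 0.8 -0.   0.6 -0. ] F [ 0.5 -0.4 -0.3] gap 0.035
 call [0.0, 0.0, -0.309] -0.0
  ->  [ 0.5283 -0.3387  0.36   13.51  ]
 call [0.086, -0.321, 0.0] -0.106
 call [0.185, -0.275, 0.0] -0.106
 call [0.266, -0.199, 0.0] -0.107
 call [0.316, -0.101, 0.0] -0.106
  ->  [ 0.5448  0.3249  0.36   90.01  ]
```

Emit:
{"method": "move_arm", "body": {
  "moves": [
    {"translation":[0,0,-0.08],"yaw":0,"hand":0.45},
    {"translation":[0,0,-0.17],"yaw":0,"hand":0.45},
    {"translation":[0,0,-0.26],"yaw":0,"hand":1},
    {"translation":[0,0,-0.309],"yaw":0,"hand":1},
    {"translation":[0,0,-0.309],"yaw":0,"hand":1}
  ]
}}

```text
t: 8.05
eef_pos: [0.5295, -0.3393, 0.365]
orientation: [179.6, -0.4, 13.5]
contact_force: [0.4, -0.0, 0.7]
finger_gap: 0.0614
```

Emit:
{"method": "move_arm", "body": {
  "moves": [
    {"translation":[0.086,-0.321,0],"yaw":-0.106,"hand":1},
    {"translation":[0.086,-0.321,0],"yaw":-0.106,"hand":1},
    {"translation":[0.086,-0.321,0],"yaw":-0.106,"hand":1},
    {"translation":[0.086,-0.321,0],"yaw":-0.106,"hand":1},
    {"translation":[0.086,-0.321,0],"yaw":-0.106,"hand":1}
  ]
}}

```text
t: 8.55
eef_pos: [0.5334, -0.1688, 0.359]
orientation: [-179.8, -0.0, 32.9]
contact_force: [-0.9, -0.6, -1.0]
finger_gap: 0.0928
```

Emit:
{"method": "move_arm", "body": {
  "moves": [
    {"translation":[0.185,-0.275,0],"yaw":-0.106,"hand":1},
    {"translation":[0.185,-0.275,0],"yaw":-0.106,"hand":1},
    {"translation":[0.185,-0.275,0],"yaw":-0.106,"hand":1},
    {"translation":[0.185,-0.275,0],"yaw":-0.106,"hand":1},
    {"translation":[0.185,-0.275,0],"yaw":-0.106,"hand":1}
  ]
}}

```text
t: 9.05
eef_pos: [0.5373, -0.0057, 0.3593]
orientation: [-180.0, 0.0, 51.8]
contact_force: [0.1, -1.1, -0.3]
finger_gap: 0.0929
```

Emit:
{"method": "move_arm", "body": {
  "moves": [
    {"translation":[0.266,-0.199,0],"yaw":-0.107,"hand":1},
    {"translation":[0.266,-0.199,0],"yaw":-0.107,"hand":1},
    {"translation":[0.266,-0.199,0],"yaw":-0.107,"hand":1},
    {"translation":[0.266,-0.199,0],"yaw":-0.107,"hand":1},
    {"translation":[0.266,-0.199,0],"yaw":-0.107,"hand":1}
  ]
}}

```text
t: 9.55
eef_pos: [0.5422, 0.1592, 0.3593]
orientation: [180.0, 0.0, 70.9]
contact_force: [0.2, -0.3, -1.1]
finger_gap: 0.0928
```

Emit:
{"method": "move_arm", "body": {
  "moves": [
    {"translation":[0.316,-0.101,0],"yaw":-0.106,"hand":1},
    {"translation":[0.316,-0.101,0],"yaw":-0.106,"hand":1},
    {"translation":[0.316,-0.101,0],"yaw":-0.106,"hand":1},
    {"translation":[0.316,-0.101,0],"yaw":-0.106,"hand":1},
    {"translation":[0.316,-0.101,0],"yaw":-0.106,"hand":1}
  ]
}}

```text
t: 10.05
eef_pos: [0.5463, 0.3243, 0.359]
orientation: [180.0, 0.1, 89.9]
contact_force: [-0.2, -0.6, 0.0]
finger_gap: 0.0931
```

```bash
python3 - <<'E'
from m import *
from p import cur
s=manip.snapshot('wrist');W=world(s)*1000;z=W[...,2];br=s['frame'].mean(2);save(s,'w2',f=1.2);np.save('w2.npy',s,allow_pickle=True);cur()
for n,c,r in [('large',(568,339),40),('small',(490,322.5),26)]:
    P=W[near(W,c,r)&(abs(z-36)<4)][:,:2].astype(np.float32);print(n,len(P),cv2.minEnclosingCircle(P))
P=W[near(W,(533,333),115)&(abs(z-12)<3)][:,:2].astype(np.float32);print('wall tops',len(P),cv2.minAreaRect(P))
c=(528.5,124.2);P=W[near(W,c,75)&(abs(z-8)<3)][:,:2].astype(np.float32);print('round',len(P),cv2.minEnclosingCircle(P))
t=manip.snapshot('top');np.save('top2.npy',t,allow_pickle=True);W=world(t)*1000;z=W[...,2];br=t['frame'].mean(2)
for zz in (8,16): 
    P=W[near(W,(534,-97),95)&(abs(z-zz)<2.5)];print('sq',zz,len(P),cv2.minAreaRect(P[:,:2].astype(np.float32)),cv2.minEnclosingCircle(P[:,:2].astype(np.float32)))
P=W[near(W,(534,-97),60)&(br>150)][:,:2].astype(np.float32);print('sq boss bright',len(P),cv2.minEnclosingCircle(P),P.mean(0))
H=W[near(W,(528,-339),60)&(abs(z-48)<5)&(br<100)][:,:2].astype(np.float32);print('stout handle',cv2.minAreaRect(H),H.mean(0))
E
```

```text
t 10.1 meas [ 0.5469  0.3219  0.359  89.7769] err mm/deg [ 2.  -3.  -1.  -0.2] F [-0.2 -0.9  0.7] gap 0.0929
large 1315 ((569.0582275390625, 340.3869323730469), 29.956016540527344)
small 866 ((490.3473815917969, 324.2768249511719), 20.875598907470703)
wall tops 2190 ((532.5233764648438, 332.3186950683594), (164.595703125, 124.24579620361328), 0.7967802882194519)
round 2946 ((528.4357299804688, 125.40045928955078), 60.08371353149414)
sq 8 1323 ((537.488525390625, -97.0152359008789), (182.04486083984375, 165.40463256835938), 13.16701602935791) ((533.9605712890625, -96.86681365966797), 94.8897476196289)
sq 16 428 ((539.2528076171875, -98.3161849975586), (120.51846313476562, 119.0079345703125), 76.71565246582031) ((537.6541748046875, -107.32402038574219), 77.52096557617188)
sq boss bright 617 ((536.6539916992188, -97.99236297607422), 38.51750946044922) [534.31006 -97.96066]
stout handle ((528.3466796875, -341.295166015625), (12.65575122833252, 32.418243408203125), 10.225746154785156) [ 527.9267  -339.29404]
```

View pics/w2.png

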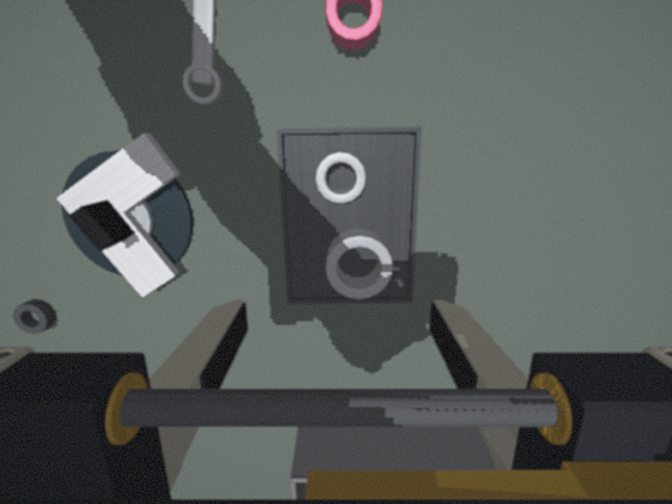

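Wrist view: the large ring is at (358,265) and the small ring at (340,177), both in the tray, with the pink ring outside at (355,15). The circle fits come out at exactly 30 mm and 21 mm radius.

```bash
python3 - <<'E'
from p import *
plan((.569,.340,.201,90),(None,None,.33,None),(.534,-.0975,.33,90),(None,None,.2135,None))
E
```

```text
t 10.15 meas [ 0.5471  0.3208  0.3591 89.6647] err mm/deg [ 2.3 -4.2 -0.9 -0.3] F [-0.  -1.5 -0.3] gap 0.0929
 call [0.03, 0.048, 0.318] 0.0
  ->  [ 0.5688  0.34    0.201  90.01  ]
 call [0.0, 0.0, -0.258] -0.0
  ->  [ 0.5688  0.34    0.33   90.01  ]
 call [-0.437, -0.035, 0.0] 0.0
 call [-0.438, -0.035, 0.0] 0.0
  ->  [ 0.5339 -0.0976  0.33   90.01  ]
 call [0.0, 0.0, 0.233] -0.0
  ->  [ 0.5339 -0.0976  0.2135 90.01  ]
```

Emit:
{"method": "move_arm", "body": {
  "moves": [
    {"translation":[0.03,0.048,0.06],"yaw":0,"hand":1},
    {"translation":[0.03,0.048,0.12],"yaw":0,"hand":1},
    {"translation":[0.03,0.048,0.18],"yaw":0,"hand":1},
    {"translation":[0.03,0.048,0.22],"yaw":0,"hand":0.9},
    {"translation":[0.03,0.048,0.24],"yaw":0,"hand":0.85}
  ]
}}

```text
t: 10.65
eef_pos: [0.5704, 0.3353, 0.2375]
orientation: [-179.9, 0.3, 89.7]
contact_force: [0.3, 0.4, 0.5]
finger_gap: 0.0821
```

Emit:
{"method": "move_arm", "body": {
  "moves": [
    {"translation":[0,0,0.05],"yaw":0,"hand":0.85},
    {"translation":[0,0,0.07],"yaw":0,"hand":0.85},
    {"translation":[0,0,0.078],"yaw":0,"hand":0.85},
    {"translation":[0,0,0.078],"yaw":0,"hand":0.85},
    {"translation":[0,0,0.078],"yaw":0,"hand":0}
  ]
}}

```text
t: 11.15
eef_pos: [0.5698, 0.3402, 0.202]
orientation: [179.9, -0.1, 90.0]
contact_force: [0.2, -0.1, -0.4]
finger_gap: 0.0747
```

Emit:
{"method": "move_arm", "body": {
  "moves": [
    {"translation":[0,0,0],"yaw":0,"hand":0},
    {"translation":[0,0,0],"yaw":0,"hand":0},
    {"translation":[0,0,0],"yaw":0,"hand":0},
    {"translation":[0,0,0],"yaw":0,"hand":0},
    {"translation":[0,0,0],"yaw":0,"hand":0}
  ]
}}

```text
t: 11.65
eef_pos: [0.5695, 0.3411, 0.2018]
orientation: [179.9, -0.1, 90.0]
contact_force: [-0.2, 2.0, 4.7]
finger_gap: 0.0602
```

Emit:
{"method": "move_arm", "body": {
  "moves": [
    {"translation":[0,0,-0.03],"yaw":0,"hand":0},
    {"translation":[0,0,-0.08],"yaw":0,"hand":0},
    {"translation":[0,0,-0.16],"yaw":0,"hand":0},
    {"translation":[0,0,-0.23],"yaw":0,"hand":0},
    {"translation":[0,0,-0.258],"yaw":0,"hand":0}
  ]
}}

```text
t: 12.15
eef_pos: [0.5696, 0.3399, 0.3331]
orientation: [179.8, -0.1, 90.0]
contact_force: [0.9, 0.8, -3.6]
finger_gap: 0.0601
```

Emit:
{"method": "move_arm", "body": {
  "moves": [
    {"translation":[-0.07,-0.006,0],"yaw":0,"hand":0},
    {"translation":[-0.16,-0.013,0],"yaw":0,"hand":0},
    {"translation":[-0.25,-0.02,0],"yaw":0,"hand":0},
    {"translation":[-0.34,-0.027,0],"yaw":0,"hand":0},
    {"translation":[-0.437,-0.035,0],"yaw":0,"hand":0}
  ]
}}

```text
t: 12.65
eef_pos: [0.5505, 0.1199, 0.3283]
orientation: [-179.8, 0.1, 90.1]
contact_force: [1.2, -0.1, -3.2]
finger_gap: 0.0602
```

Emit:
{"method": "move_arm", "body": {
  "moves": [
    {"translation":[-0.09,-0.007,0],"yaw":0,"hand":0},
    {"translation":[-0.18,-0.014,0],"yaw":0,"hand":0},
    {"translation":[-0.27,-0.021,0],"yaw":0,"hand":0},
    {"translation":[-0.36,-0.029,0],"yaw":0,"hand":0},
    {"translation":[-0.438,-0.035,0],"yaw":0,"hand":0}
  ]
}}

```text
t: 13.15
eef_pos: [0.5326, -0.1004, 0.3284]
orientation: [-179.7, 0.1, 89.9]
contact_force: [0.5, 0.3, -3.9]
finger_gap: 0.0601
```

Emit:
{"method": "move_arm", "body": {
  "moves": [
    {"translation":[0,0,0],"yaw":0,"hand":0},
    {"translation":[0,0,0.06],"yaw":0,"hand":0},
    {"translation":[0,0,0.12],"yaw":0,"hand":0},
    {"translation":[0,0,0.17],"yaw":0,"hand":0},
    {"translation":[0,0,0.2],"yaw":0,"hand":0}
  ]
}}

```text
t: 13.65
eef_pos: [0.5326, -0.0972, 0.2267]
orientation: [-179.6, -0.0, 90.0]
contact_force: [-0.6, 0.7, -4.0]
finger_gap: 0.0599
```

Emit:
{"method": "move_arm", "body": {
  "moves": [
    {"translation":[0,0,0.012],"yaw":0,"hand":0},
    {"translation":[0,0,0.024],"yaw":0,"hand":0},
    {"translation":[0,0,0.03],"yaw":0,"hand":0},
    {"translation":[0,0,0.033],"yaw":0,"hand":0},
    {"translation":[0,0,0.033],"yaw":0,"hand":0}
  ]
}}

```text
t: 14.15
eef_pos: [0.5345, -0.0973, 0.2139]
orientation: [179.9, 0.0, 90.0]
contact_force: [0.9, -0.3, -4.3]
finger_gap: 0.0604
```

```bash
python3 - <<'E'
from m import *
from p import *
s=np.load('w2.npy',allow_pickle=True).item();W=world(s)*1000;z=W[...,2];br=s['frame'].mean(2)
H=W[near(W,(526,125),50)&(abs(z-60)<4)&(br<110)][:,:2].astype(np.float32);print('slim handle',len(H),cv2.minAreaRect(H),H.mean(0))
json.dump([.5339,-.0976,.2125,90.01],open('cmd.json','w'))
plan((None,None,.36,None),(.526,.110,.36,-57.7))
E
```

```text
slim handle 660 ((527.5512084960938, 126.88817596435547), (34.810951232910156, 17.071866989135742), 31.295068740844727) [526.7363  127.65932]
t 14.15 meas [ 0.5345 -0.0973  0.2139 90.0148] err mm/deg [0.6 0.3 1.4 0. ] F [ 0.9 -0.3 -4.3] gap 0.0604
 call [0.0, 0.0, -0.295] -0.0
  ->  [ 0.5339 -0.0976  0.36   90.01  ]
 call [0.104, -0.004, 0.0] 0.205
 call [0.081, -0.065, 0.0] 0.205
 call [0.025, -0.101, 0.0] 0.205
 call [-0.041, -0.095, 0.0] 0.206
  ->  [  0.5257   0.11     0.36   -57.77  ]
```

Emit:
{"method": "move_arm", "body": {
  "moves": [
    {"translation":[0,0,0.002],"yaw":0,"hand":0},
    {"translation":[0,0,0.002],"yaw":0,"hand":0},
    {"translation":[0,0,0.002],"yaw":0,"hand":0.9},
    {"translation":[0,0,0.002],"yaw":0,"hand":0.9},
    {"translation":[0,0,0.002],"yaw":0,"hand":0.9}
  ]
}}

```text
t: 14.65
eef_pos: [0.5347, -0.0973, 0.2125]
orientation: [179.9, 0.0, 90.0]
contact_force: [-0.2, -0.2, -0.2]
finger_gap: 0.0796
```

Emit:
{"method": "move_arm", "body": {
  "moves": [
    {"translation":[0,0,-0.06],"yaw":0,"hand":1},
    {"translation":[0,0,-0.14],"yaw":0,"hand":1},
    {"translation":[0,0,-0.23],"yaw":0,"hand":1},
    {"translation":[0,0,-0.295],"yaw":0,"hand":1},
    {"translation":[0,0,-0.295],"yaw":0,"hand":1}
  ]
}}

```text
t: 15.15
eef_pos: [0.5358, -0.0973, 0.3647]
orientation: [179.4, 0.1, 90.0]
contact_force: [0.3, 0.2, 0.4]
finger_gap: 0.0932
```

Emit:
{"method": "move_arm", "body": {
  "moves": [
    {"translation":[0.104,-0.004,0],"yaw":0.205,"hand":1},
    {"translation":[0.104,-0.004,0],"yaw":0.205,"hand":1},
    {"translation":[0.104,-0.004,0],"yaw":0.205,"hand":1},
    {"translation":[0.104,-0.004,0],"yaw":0.205,"hand":1},
    {"translation":[0.104,-0.004,0],"yaw":0.205,"hand":1}
  ]
}}

```text
t: 15.65
eef_pos: [0.5321, -0.0449, 0.3587]
orientation: [-179.9, 0.1, 52.9]
contact_force: [0.0, -0.0, -0.6]
finger_gap: 0.0932
```

Emit:
{"method": "move_arm", "body": {
  "moves": [
    {"translation":[0.081,-0.065,0],"yaw":0.205,"hand":1},
    {"translation":[0.081,-0.065,0],"yaw":0.205,"hand":1},
    {"translation":[0.081,-0.065,0],"yaw":0.205,"hand":1},
    {"translation":[0.081,-0.065,0],"yaw":0.205,"hand":1},
    {"translation":[0.081,-0.065,0],"yaw":0.205,"hand":1}
  ]
}}

```text
t: 16.15
eef_pos: [0.5304, 0.0071, 0.3586]
orientation: [180.0, 0.1, 16.0]
contact_force: [0.6, 0.6, -0.5]
finger_gap: 0.0928
```

Emit:
{"method": "move_arm", "body": {
  "moves": [
    {"translation":[0.025,-0.101,0],"yaw":0.205,"hand":1},
    {"translation":[0.025,-0.101,0],"yaw":0.205,"hand":1},
    {"translation":[0.025,-0.101,0],"yaw":0.205,"hand":1},
    {"translation":[0.025,-0.101,0],"yaw":0.205,"hand":1},
    {"translation":[0.025,-0.101,0],"yaw":0.205,"hand":1}
  ]
}}

```text
t: 16.65
eef_pos: [0.5283, 0.0591, 0.3586]
orientation: [179.9, 0.1, -20.9]
contact_force: [-0.2, 0.3, 0.2]
finger_gap: 0.0928
```

Emit:
{"method": "move_arm", "body": {
  "moves": [
    {"translation":[-0.041,-0.095,0],"yaw":0.206,"hand":1},
    {"translation":[-0.041,-0.095,0],"yaw":0.206,"hand":1},
    {"translation":[-0.041,-0.095,0],"yaw":0.206,"hand":1},
    {"translation":[-0.041,-0.095,0],"yaw":0.206,"hand":1},
    {"translation":[-0.041,-0.095,0],"yaw":0.206,"hand":1}
  ]
}}

```text
t: 17.15
eef_pos: [0.5258, 0.1107, 0.3586]
orientation: [179.9, -0.0, -57.9]
contact_force: [0.1, -0.2, 0.4]
finger_gap: 0.0925
```

```bash
python3 - <<'E'
from w import *
from p import *
s,W=plate(SL,(527,127),16); z=W[...,2]
P=W[near(W,(534,-97),45)&(abs(z-48)<4)][:,:2].astype(np.float32)
print('ring on sq',len(P),cv2.minEnclosingCircle(P) if len(P) else '')
t=manip.snapshot('top');W=world(t)*1000;z=W[...,2]
P=W[near(W,(534,-97),45)&(abs(z-48)<4)];print('top: ring',cv2.minEnclosingCircle(P[:,:2].astype(np.float32)),P[:,2].mean())
plan((.527,.127,.217,-57.9))
E
```

```text
handle 568 ((527.980224609375, 127.4705810546875), (34.182891845703125, 15.466012001037598), 31.6185302734375) [529.2 127.6] top z 25.6 1703
fit (array([535.1, 119.9]), np.float64(51.2), np.float64(29.06))
ring on sq 652 ((537.021484375, -94.97630310058594), 28.667865753173828)
top: ring ((532.9254150390625, -99.48110961914062), 29.597726821899414) 48.632937088224104
t 17.25 meas [  0.5258   0.1107   0.3587 -57.7314] err mm/deg [ 0.1  0.7 -1.3  0. ] F [-0.9 -0.5 -0.3] gap 0.0929
 call [-0.027, -0.02, 0.286] 0.001
  ->  [  0.527    0.1267   0.217  -57.95  ]
```

Emit:
{"method": "move_arm", "body": {
  "moves": [
    {"translation":[-0.027,-0.02,0.07],"yaw":0.001,"hand":1},
    {"translation":[-0.027,-0.02,0.15],"yaw":0.001,"hand":1},
    {"translation":[-0.027,-0.02,0.22],"yaw":0.001,"hand":0.8},
    {"translation":[-0.027,-0.02,0.27],"yaw":0.001,"hand":0.6},
    {"translation":[-0.027,-0.02,0.286],"yaw":0.001,"hand":0.5}
  ]
}}

```text
t: 17.75
eef_pos: [0.5262, 0.1269, 0.2137]
orientation: [179.7, 0.1, -57.9]
contact_force: [-0.6, -0.4, 0.3]
finger_gap: 0.0736
```

Emit:
{"method": "move_arm", "body": {
  "moves": [
    {"translation":[0,0,0],"yaw":0,"hand":0.4},
    {"translation":[0,0,0],"yaw":0,"hand":0},
    {"translation":[0,0,0],"yaw":0,"hand":0},
    {"translation":[0,0,0],"yaw":0,"hand":0},
    {"translation":[0,0,0],"yaw":0,"hand":0}
  ]
}}

```text
t: 18.25
eef_pos: [0.5276, 0.1272, 0.2176]
orientation: [-179.9, -0.0, -57.9]
contact_force: [-0.1, -0.3, -0.3]
finger_gap: 0.0338
```

Emit:
{"method": "move_arm", "body": {
  "moves": [
    {"translation":[0,0,0],"yaw":0,"hand":0},
    {"translation":[0,0,0],"yaw":0,"hand":0},
    {"translation":[0,0,0],"yaw":0,"hand":0}
  ]
}}

```text
t: 18.55
eef_pos: [0.5274, 0.1272, 0.2169]
orientation: [-180.0, 0.0, -57.9]
contact_force: [-1.3, 0.7, 1.7]
finger_gap: 0.0159
```

```bash
python3 - <<'E'
from p import *
plan((None,None,.33,None),(.565,.358,.33,90.8),(None,None,.205,None))
E
```

```text
t 18.55 meas [  0.5274   0.1272   0.2169 -57.9318] err mm/deg [ 0.4  0.5 -0.1  0. ] F [-1.3  0.7  1.7] gap 0.0159
 call [0.0, 0.0, -0.226] -0.0
  ->  [  0.527    0.1267   0.33   -57.95  ]
 call [-0.088, -0.077, 0.0] -0.207
 call [-0.023, -0.115, 0.0] -0.206
 call [0.051, -0.106, 0.0] -0.207
 call [0.104, -0.053, 0.0] -0.206
  ->  [ 0.5648  0.3579  0.33   90.73  ]
 call [0.0, 0.0, 0.25] -0.0
  ->  [ 0.5648  0.3579  0.205  90.73  ]
```

Emit:
{"method": "move_arm", "body": {
  "moves": [
    {"translation":[0,0,-0.03],"yaw":0,"hand":0},
    {"translation":[0,0,-0.08],"yaw":0,"hand":0},
    {"translation":[0,0,-0.15],"yaw":0,"hand":0},
    {"translation":[0,0,-0.21],"yaw":0,"hand":0},
    {"translation":[0,0,-0.226],"yaw":0,"hand":0}
  ]
}}

```text
t: 19.05
eef_pos: [0.5281, 0.1269, 0.3322]
orientation: [-179.7, -0.1, -58.0]
contact_force: [0.7, -0.5, -2.6]
finger_gap: 0.0157
```

Emit:
{"method": "move_arm", "body": {
  "moves": [
    {"translation":[-0.088,-0.077,0],"yaw":-0.207,"hand":0},
    {"translation":[-0.088,-0.077,0],"yaw":-0.207,"hand":0},
    {"translation":[-0.088,-0.077,0],"yaw":-0.207,"hand":0},
    {"translation":[-0.088,-0.077,0],"yaw":-0.207,"hand":0},
    {"translation":[-0.088,-0.077,0],"yaw":-0.207,"hand":0}
  ]
}}

```text
t: 19.55
eef_pos: [0.536, 0.1847, 0.3278]
orientation: [179.9, 0.2, -20.5]
contact_force: [0.3, -0.5, -3.1]
finger_gap: 0.0156
```

Emit:
{"method": "move_arm", "body": {
  "moves": [
    {"translation":[-0.023,-0.115,0],"yaw":-0.206,"hand":0},
    {"translation":[-0.023,-0.115,0],"yaw":-0.206,"hand":0},
    {"translation":[-0.023,-0.115,0],"yaw":-0.206,"hand":0},
    {"translation":[-0.023,-0.115,0],"yaw":-0.206,"hand":0},
    {"translation":[-0.023,-0.115,0],"yaw":-0.206,"hand":0}
  ]
}}

```text
t: 20.05
eef_pos: [0.5456, 0.2424, 0.3276]
orientation: [180.0, 0.2, 16.6]
contact_force: [-1.0, -0.4, -2.5]
finger_gap: 0.0157
```

Emit:
{"method": "move_arm", "body": {
  "moves": [
    {"translation":[0.051,-0.106,0],"yaw":-0.207,"hand":0},
    {"translation":[0.051,-0.106,0],"yaw":-0.207,"hand":0},
    {"translation":[0.051,-0.106,0],"yaw":-0.207,"hand":0},
    {"translation":[0.051,-0.106,0],"yaw":-0.207,"hand":0},
    {"translation":[0.051,-0.106,0],"yaw":-0.207,"hand":0}
  ]
}}

```text
t: 20.55
eef_pos: [0.5552, 0.3002, 0.3272]
orientation: [-179.9, 0.2, 53.9]
contact_force: [0.3, -1.5, -2.7]
finger_gap: 0.0156
```

Emit:
{"method": "move_arm", "body": {
  "moves": [
    {"translation":[0.104,-0.053,0],"yaw":-0.206,"hand":0},
    {"translation":[0.104,-0.053,0],"yaw":-0.206,"hand":0},
    {"translation":[0.104,-0.053,0],"yaw":-0.206,"hand":0},
    {"translation":[0.104,-0.053,0],"yaw":-0.206,"hand":0},
    {"translation":[0.104,-0.053,0],"yaw":-0.206,"hand":0}
  ]
}}

```text
t: 21.05
eef_pos: [0.5649, 0.3577, 0.327]
orientation: [-179.7, 0.1, 91.0]
contact_force: [0.4, -0.2, -2.3]
finger_gap: 0.016
```

Emit:
{"method": "move_arm", "body": {
  "moves": [
    {"translation":[0,0,0],"yaw":0,"hand":0},
    {"translation":[0,0,0.04],"yaw":0,"hand":0},
    {"translation":[0,0,0.08],"yaw":0,"hand":0},
    {"translation":[0,0,0.11],"yaw":0,"hand":0},
    {"translation":[0,0,0.11],"yaw":0,"hand":0}
  ]
}}

```text
t: 21.55
eef_pos: [0.5642, 0.3575, 0.2711]
orientation: [-179.6, 0.2, 90.7]
contact_force: [0.2, -0.1, -2.5]
finger_gap: 0.016
```

```bash
python3 - <<'E'
from m import *
s=manip.snapshot('wrist');save(s,'w3',f=1.2);W=world(s)*1000;z=W[...,2];st=manip.state();print(st['eef_pos'],st['orientation'],st['finger_gap'])
zp=(st['eef_pos'][2]-.2009)*1000+10
m=near(W,(545,340),120)&(abs(z-zp)<4)
P=W[m][:,:2];print(zp,len(P),fit(P[::max(1,len(P)//2500)],SL,(565,358)))
E
```

```text
[0.56475382 0.35794815 0.27291194] [-1.79811308e+02  1.18351860e-01  9.07135256e+01] 0.015785713577185306
82.01193598818442 8800 (array([562.4, 352.3]), np.float64(172.2), np.float64(17.73))
```

View pics/w3.png

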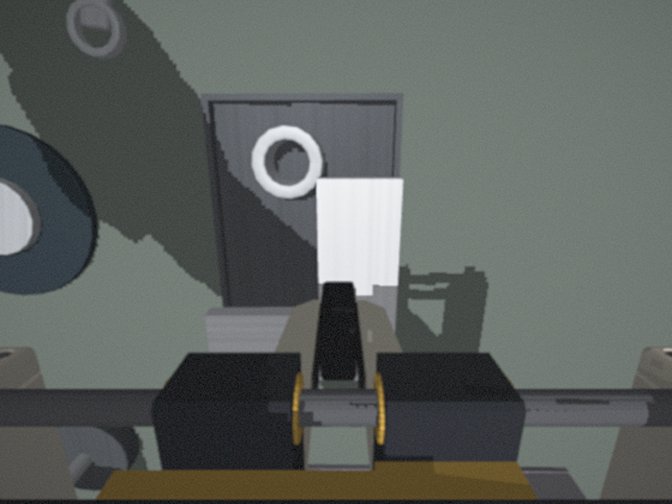

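The orientation is right: the slim plate's leg at (360,235) lies along the far-y wall, beside the small ring at (287,160). I'll check the leg edges numerically before lowering.

```bash
python3 - <<'E'
from m import *
s=manip.snapshot('wrist');W=world(s)*1000;z=W[...,2]
P=W[near(W,(530,365),60)&(abs(z-82)<5)&(s['frame'].mean(2)>150)&(W[...,0]<535)]
print(len(P),np.percentile(P,[0.5,1,50,99,99.5],axis=0).round(1))
print('angle',cv2.minAreaRect(P[:,:2].astype(np.float32)))
E
```

```text
4602 [[496.2 345.8  80. ]
 [496.3 346.2  80.2]
 [514.4 365.7  81.7]
 [534.6 385.2  83.1]
 [534.8 385.4  83.4]]
angle ((515.5936889648438, 365.7041320800781), (39.06639862060547, 40.1815185546875), 0.5073801279067993)
```

Emit:
{"method": "move_arm", "body": {
  "moves": [
    {"translation":[0.005,0.003,0.03],"yaw":0,"hand":0},
    {"translation":[0.005,0.003,0.07],"yaw":0,"hand":0},
    {"translation":[0.005,0.003,0.1],"yaw":0,"hand":0},
    {"translation":[0.005,0.003,0.12],"yaw":0,"hand":0},
    {"translation":[0.005,0.003,0.128],"yaw":0,"hand":0}
  ]
}}

```text
t: 22.15
eef_pos: [0.5664, 0.3606, 0.2093]
orientation: [-179.9, 0.1, 90.7]
contact_force: [0.3, -0.2, -1.9]
finger_gap: 0.0154
```

Emit:
{"method": "move_arm", "body": {
  "moves": [
    {"translation":[0,0,0.006],"yaw":0,"hand":0},
    {"translation":[0,0,0.01],"yaw":0,"hand":0},
    {"translation":[0,0,0.013],"yaw":0,"hand":0},
    {"translation":[0,0,0.013],"yaw":0,"hand":0},
    {"translation":[0,0,0.013],"yaw":0,"hand":0}
  ]
}}

```text
t: 22.65
eef_pos: [0.5669, 0.361, 0.205]
orientation: [179.9, -0.0, 90.7]
contact_force: [0.0, 0.5, -0.3]
finger_gap: 0.0158
```

```bash
python3 - <<'E'
from p import *
json.dump([.5663,.3604,.2045,90.73],open('cmd.json','w'))
plan((None,None,.28,None),(.4903,.3243,.28,None),(None,None,.2025,None),(None,None,.32,None),(.5284,.1252,.32,None),(None,None,.2145,None))
E
```

```text
t 22.65 meas [ 0.5669  0.361   0.205  90.7315] err mm/deg [0.6 0.6 0.5 0. ] F [ 0.   0.5 -0.3] gap 0.0158
 call [0.0, 0.0, -0.151] -0.0
  ->  [ 0.5663  0.3604  0.28   90.73  ]
 call [-0.07, -0.153, 0.0] -0.0
  ->  [ 0.4903  0.3244  0.28   90.73  ]
 call [0.0, 0.0, 0.155] -0.0
  ->  [ 0.4903  0.3244  0.2025 90.73  ]
 call [0.0, 0.0, -0.235] -0.0
  ->  [ 0.4903  0.3244  0.32   90.73  ]
 call [-0.399, 0.071, 0.0] -0.0
  ->  [ 0.5283  0.1254  0.32   90.73  ]
 call [0.0, 0.0, 0.211] -0.0
  ->  [ 0.5283  0.1254  0.2145 90.73  ]
```

Emit:
{"method": "move_arm", "body": {
  "moves": [
    {"translation":[0,0,0],"yaw":0,"hand":0.4},
    {"translation":[0,0,0],"yaw":0,"hand":0.4},
    {"translation":[0,0,0],"yaw":0,"hand":0.4},
    {"translation":[0,0,0],"yaw":0,"hand":0.4}
  ]
}}

```text
t: 23.05
eef_pos: [0.5667, 0.3608, 0.2044]
orientation: [180.0, -0.0, 90.7]
contact_force: [-0.3, -0.1, 0.2]
finger_gap: 0.0372
```

Emit:
{"method": "move_arm", "body": {
  "moves": [
    {"translation":[0,0,-0.04],"yaw":0,"hand":0.4},
    {"translation":[0,0,-0.09],"yaw":0,"hand":0.4},
    {"translation":[0,0,-0.14],"yaw":0,"hand":0.5},
    {"translation":[0,0,-0.151],"yaw":0,"hand":0.65},
    {"translation":[0,0,-0.151],"yaw":0,"hand":0.7}
  ]
}}

```text
t: 23.55
eef_pos: [0.5668, 0.3609, 0.2806]
orientation: [179.9, -0.1, 90.7]
contact_force: [-0.2, -0.3, -0.4]
finger_gap: 0.0569
```

Emit:
{"method": "move_arm", "body": {
  "moves": [
    {"translation":[-0.03,-0.07,0],"yaw":0,"hand":0.7},
    {"translation":[-0.07,-0.153,0],"yaw":0,"hand":0.7},
    {"translation":[-0.07,-0.153,0],"yaw":0,"hand":0.7},
    {"translation":[-0.07,-0.153,0],"yaw":0,"hand":0.7},
    {"translation":[-0.07,-0.153,0],"yaw":0,"hand":0.7}
  ]
}}

```text
t: 24.05
eef_pos: [0.4917, 0.3252, 0.2794]
orientation: [179.9, -0.0, 90.7]
contact_force: [0.6, -0.4, 0.2]
finger_gap: 0.0655
```

```bash
python3 - <<'E'
from w import *
s=manip.snapshot('wrist');save(s,'w4',f=1.2);W=world(s)*1000;z=W[...,2];st=manip.state();print(st['eef_pos'],st['finger_gap'])
P=W[near(W,(490,324),26)&(abs(z-36)<4)][:,:2].astype(np.float32);print('small',len(P),cv2.minEnclosingCircle(P))
t=manip.snapshot('top');W=world(t)*1000;z=W[...,2];br=t['frame'].mean(2)
P=W[near(W,(490,324),26)&(abs(z-36)<4)][:,:2].astype(np.float32);print('small top',len(P),cv2.minEnclosingCircle(P) if len(P) else '')
E
```

```text
[0.49195485 0.325402   0.27951244] 0.06510103902771495
small 1279 ((489.9961242675781, 324.10089111328125), 20.82953453063965)
small top 68 ((485.0204162597656, 321.4425964355469), 20.063905715942383)
```

View pics/w4.png

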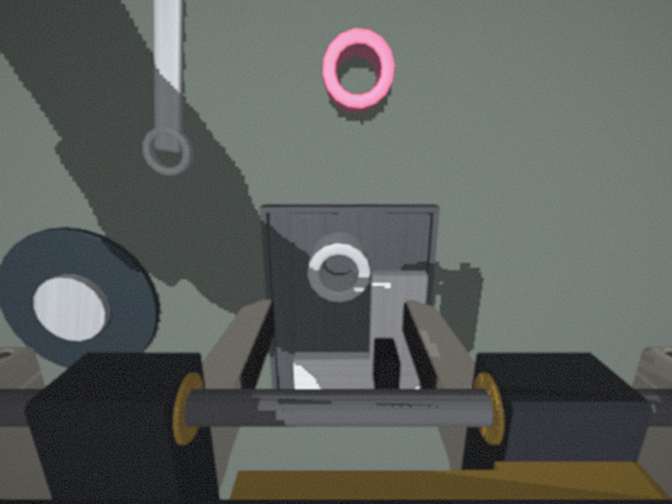

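The small ring is untouched at (338,270), the slim plate lies in the tray beside it with its handle at (385,360), and the pink ring is away at (358,68). I'm going down for the small ring.

Emit:
{"method": "move_arm", "body": {
  "moves": [
    {"translation":[0,0,0.05],"yaw":0,"hand":0.7},
    {"translation":[0,0,0.1],"yaw":0,"hand":0.7},
    {"translation":[0,0,0.13],"yaw":0,"hand":0.7},
    {"translation":[0,0,0.147],"yaw":0,"hand":0.7},
    {"translation":[0,0,0.155],"yaw":0,"hand":0.7}
  ]
}}

```text
t: 24.65
eef_pos: [0.4912, 0.3251, 0.2013]
orientation: [-180.0, 0.0, 90.7]
contact_force: [-0.2, -0.1, -0.0]
finger_gap: 0.0652
```

Emit:
{"method": "move_arm", "body": {
  "moves": [
    {"translation":[0,0,0],"yaw":0,"hand":0.7},
    {"translation":[0,0,0],"yaw":0,"hand":0},
    {"translation":[0,0,0],"yaw":0,"hand":0},
    {"translation":[0,0,0],"yaw":0,"hand":0},
    {"translation":[0,0,0],"yaw":0,"hand":0}
  ]
}}

```text
t: 25.15
eef_pos: [0.4907, 0.325, 0.2028]
orientation: [179.9, -0.1, 90.7]
contact_force: [-0.1, 0.9, 1.9]
finger_gap: 0.0408
```

Emit:
{"method": "move_arm", "body": {
  "moves": [
    {"translation":[0,0,0],"yaw":0,"hand":0},
    {"translation":[0,0,0],"yaw":0,"hand":0},
    {"translation":[0,0,0],"yaw":0,"hand":0}
  ]
}}

```text
t: 25.45
eef_pos: [0.4907, 0.3251, 0.2028]
orientation: [180.0, -0.0, 90.7]
contact_force: [-0.2, 0.3, 4.6]
finger_gap: 0.0404
```

Emit:
{"method": "move_arm", "body": {
  "moves": [
    {"translation":[0,0,-0.03],"yaw":0,"hand":0},
    {"translation":[0,0,-0.08],"yaw":0,"hand":0},
    {"translation":[0,0,-0.15],"yaw":0,"hand":0},
    {"translation":[0,0,-0.22],"yaw":0,"hand":0},
    {"translation":[0,0,-0.235],"yaw":0,"hand":0}
  ]
}}

```text
t: 25.95
eef_pos: [0.4913, 0.3253, 0.3239]
orientation: [179.7, -0.2, 90.7]
contact_force: [0.4, 0.7, -2.2]
finger_gap: 0.0406
```

Emit:
{"method": "move_arm", "body": {
  "moves": [
    {"translation":[-0.08,0.014,0],"yaw":0,"hand":0},
    {"translation":[-0.17,0.03,0],"yaw":0,"hand":0},
    {"translation":[-0.26,0.046,0],"yaw":0,"hand":0},
    {"translation":[-0.34,0.06,0],"yaw":0,"hand":0},
    {"translation":[-0.399,0.071,0],"yaw":0,"hand":0}
  ]
}}

```text
t: 26.45
eef_pos: [0.5284, 0.1218, 0.3185]
orientation: [-179.8, 0.2, 90.5]
contact_force: [-0.0, -0.2, -2.8]
finger_gap: 0.0406
```

Emit:
{"method": "move_arm", "body": {
  "moves": [
    {"translation":[0,0,0],"yaw":0,"hand":0},
    {"translation":[0,0,0.06],"yaw":0,"hand":0},
    {"translation":[0,0,0.1],"yaw":0,"hand":0},
    {"translation":[0,0,0.13],"yaw":0,"hand":0},
    {"translation":[0,0,0.14],"yaw":0,"hand":0}
  ]
}}

```text
t: 26.95
eef_pos: [0.5274, 0.1262, 0.2474]
orientation: [-179.7, 0.1, 90.8]
contact_force: [-0.1, -0.8, -1.8]
finger_gap: 0.0409
```

```bash
python3 - <<'E'
from w import *
s=manip.snapshot('scene');save(s,'s2',(200,180,420,380),3);st=manip.state();print(st['eef_pos'],st['finger_gap'],st['contact_force'])
E
```

```text
[0.52761185 0.12619637 0.24760194] 0.04076947729876587 [ 0.61859911 -0.27669941 -3.00822404]
```

View pics/s2.png

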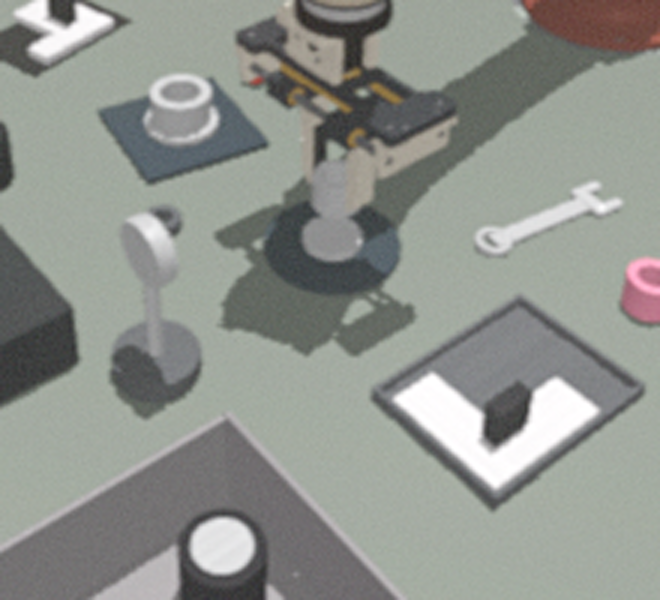

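Scene crop: the large ring is centred on the square stand (180,105), the slim plate lies flat in the tray (490,420), and the small ring hangs upright over the round boss (332,190). The gauge is untouched.

Emit:
{"method": "move_arm", "body": {
  "moves": [
    {"translation":[0,0,0.03],"yaw":0,"hand":0},
    {"translation":[0,0,0.05],"yaw":0,"hand":0},
    {"translation":[0,0,0.062],"yaw":0,"hand":0},
    {"translation":[0,0,0.068],"yaw":0,"hand":0},
    {"translation":[0,0,0.072],"yaw":0,"hand":0}
  ]
}}

```text
t: 27.5
eef_pos: [0.5286, 0.126, 0.2147]
orientation: [-180.0, 0.0, 90.7]
contact_force: [-4.6, -1.8, 16.7]
finger_gap: 0.0402
```

Emit:
{"method": "move_arm", "body": {
  "moves": [
    {"translation":[0,0,0],"yaw":0,"hand":0},
    {"translation":[0,0,0.001],"yaw":0,"hand":0},
    {"translation":[0,0,0.001],"yaw":0,"hand":0.7},
    {"translation":[0,0,0.001],"yaw":0,"hand":0.7},
    {"translation":[0,0,0.001],"yaw":0,"hand":0.7}
  ]
}}

```text
t: 28.0
eef_pos: [0.529, 0.1259, 0.2135]
orientation: [179.9, -0.0, 90.7]
contact_force: [0.3, 0.1, 0.0]
finger_gap: 0.0602
```

```bash
python3 - <<'E'
from p import *
json.dump([.5283,.1254,.2135,90.73],open('cmd.json','w'))
plan((None,None,.36,None),(.527,-.325,.36,13.5))
E
```

```text
t 28.0 meas [ 0.529   0.1259  0.2135 90.7263] err mm/deg [ 0.7  0.5  0.  -0. ] F [0.3 0.1 0. ] gap 0.0602
 call [0.0, 0.0, -0.293] -0.0
  ->  [ 0.5283  0.1254  0.36   90.73  ]
 call [-0.3, -0.005, 0.0] 0.143
 call [-0.273, 0.127, 0.0] 0.143
 call [-0.19, 0.231, 0.0] 0.143
  ->  [ 0.5271 -0.3247  0.36   13.51  ]
```

Emit:
{"method": "move_arm", "body": {
  "moves": [
    {"translation":[0,0,-0.06],"yaw":0,"hand":0.8},
    {"translation":[0,0,-0.14],"yaw":0,"hand":0.8},
    {"translation":[0,0,-0.23],"yaw":0,"hand":0.8},
    {"translation":[0,0,-0.293],"yaw":0,"hand":0.8},
    {"translation":[0,0,-0.293],"yaw":0,"hand":0.8}
  ]
}}

```text
t: 28.5
eef_pos: [0.53, 0.1264, 0.3645]
orientation: [179.4, -0.2, 90.7]
contact_force: [0.1, 1.3, -0.5]
finger_gap: 0.0743
```

Emit:
{"method": "move_arm", "body": {
  "moves": [
    {"translation":[-0.3,-0.005,0],"yaw":0.143,"hand":0.8},
    {"translation":[-0.3,-0.005,0],"yaw":0.143,"hand":0.8},
    {"translation":[-0.3,-0.005,0],"yaw":0.143,"hand":0.8},
    {"translation":[-0.3,-0.005,0],"yaw":0.143,"hand":0.8},
    {"translation":[-0.3,-0.005,0],"yaw":0.143,"hand":0.8}
  ]
}}

```text
t: 29.0
eef_pos: [0.5278, -0.0256, 0.3589]
orientation: [-179.9, 0.1, 64.8]
contact_force: [-0.0, 0.2, 1.5]
finger_gap: 0.074
```

Emit:
{"method": "move_arm", "body": {
  "moves": [
    {"translation":[-0.273,0.127,0],"yaw":0.143,"hand":0.8},
    {"translation":[-0.273,0.127,0],"yaw":0.143,"hand":0.8},
    {"translation":[-0.273,0.127,0],"yaw":0.143,"hand":0.8},
    {"translation":[-0.273,0.127,0],"yaw":0.143,"hand":0.8},
    {"translation":[-0.273,0.127,0],"yaw":0.143,"hand":0.8}
  ]
}}

```text
t: 29.5
eef_pos: [0.5282, -0.1741, 0.359]
orientation: [-179.9, -0.0, 39.3]
contact_force: [-1.0, -0.0, -0.7]
finger_gap: 0.0743
```

Emit:
{"method": "move_arm", "body": {
  "moves": [
    {"translation":[-0.19,0.231,0],"yaw":0.143,"hand":0.8},
    {"translation":[-0.19,0.231,0],"yaw":0.143,"hand":0.8},
    {"translation":[-0.19,0.231,0],"yaw":0.143,"hand":0.8},
    {"translation":[-0.19,0.231,0],"yaw":0.143,"hand":0.8},
    {"translation":[-0.19,0.231,0],"yaw":0.143,"hand":0.8}
  ]
}}

```text
t: 30.0
eef_pos: [0.5285, -0.3224, 0.3589]
orientation: [-179.9, -0.0, 13.7]
contact_force: [0.1, 0.8, -0.3]
finger_gap: 0.0742
```

```bash
python3 - <<'E'
from w import *
from p import cur
cur()
s,W=plate(ST,(527,-339),4,'w5')
t=manip.snapshot('top');np.save('top3.npy',t,allow_pickle=True);W=world(t)*1000;z=W[...,2];br=t['frame'].mean(2);save(t,'t3',f=1.4)
P=W[near(W,(528,125),30)&(abs(z-48)<4)];print('small',len(P),cv2.minEnclosingCircle(P[:,:2].astype(np.float32)),P[:,2].mean())
P=W[near(W,(528,125),75)&(br<100)&(z<14)&(z>3)][:,:2].astype(np.float32);print('round',cv2.minEnclosingCircle(P))
P=W[near(W,(534,-97),45)&(abs(z-48)<4)];print('large',cv2.minEnclosingCircle(P[:,:2].astype(np.float32)),P[:,2].mean())
P=W[near(W,(534,-97),95)&(br<100)&(z<14)&(z>3)][:,:2].astype(np.float32);print('sq',cv2.minAreaRect(P))
m=near(W,(533,333),100)
H=W[m&(abs(z-48)<5)&(br<100)][:,:2];P=W[m&(abs(z-14)<5)&(br>140)][:,:2];print('slim h',H.mean(0),len(P),fit(P,SL,H.mean(0)))
E
```

```text
t 30.0 meas [ 0.5285 -0.3224  0.3589 13.7215] err mm/deg [ 1.4  2.3 -1.1  0.2] F [ 0.1  0.8 -0.3] gap 0.0742
handle 471 ((530.1834716796875, -341.1685791015625), (14.394742012023926, 34.771644592285156), 13.826526641845703) [ 530.2 -340.2] top z 13.7 1833
fit (array([ 526.6, -366.5]), np.float64(183.5), np.float64(45.52))
small 132 ((527.1134033203125, 123.65665435791016), 21.23514747619629) 48.29568031568896
round ((528.5694580078125, 124.00270080566406), 57.805259704589844)
large ((532.7343139648438, -99.70228576660156), 29.538780212402344) 48.73261690189883
sq ((516.3090209960938, -110.82003784179688), (156.6103515625, 158.03146362304688), 80.71470642089844)
slim h [564.69621788 356.11644502] 905 (array([568.5, 360.7]), np.float64(180.9), np.float64(0.66))
```

View pics/t3.png

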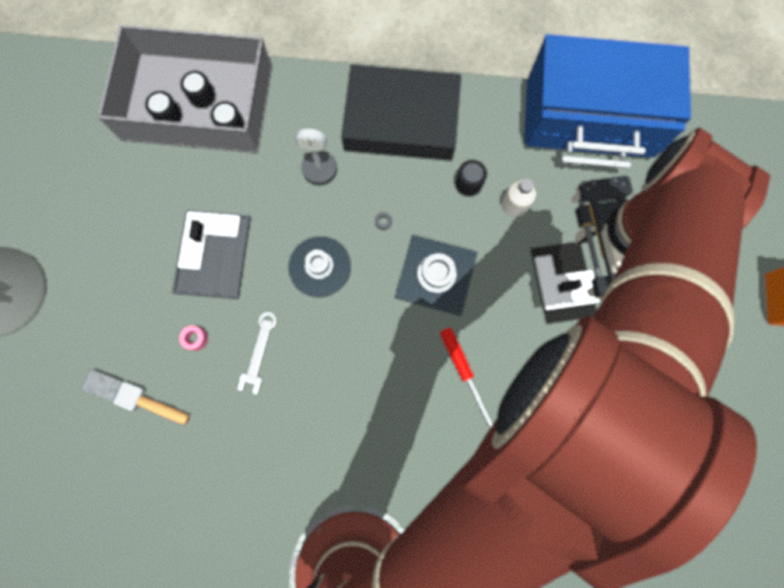

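Top view: the large ring is on the square stand (438,270), the small ring on the round stand (318,263), and the slim plate in the tray at (207,240). The gauge (318,165) and stack (471,177) are unmoved. The stout plate is on the pad, and it goes next.

```bash
python3 - <<'E'
from p import *
plan((.529,-.3405,.205,13.6),(None,None,.33,None),(.509,.318,.33,90.7),(None,None,.205,None))
E
```

```text
t 30.1 meas [ 0.529  -0.3206  0.3592 13.8993] err mm/deg [ 1.9  4.1 -0.8  0.4] F [ 0.   0.7 -0.1] gap 0.0744
 call [-0.004, 0.032, 0.31] -0.0
  ->  [ 0.5289 -0.3407  0.205  13.51  ]
 call [0.0, 0.0, -0.25] -0.0
  ->  [ 0.5289 -0.3407  0.33   13.51  ]
 call [0.09, -0.43, 0.0] -0.143
 call [0.267, -0.349, 0.0] -0.143
 call [0.393, -0.197, 0.0] -0.143
  ->  [ 0.5092  0.3181  0.33   90.73  ]
 call [0.0, 0.0, 0.25] -0.0
  ->  [ 0.5092  0.3181  0.205  90.73  ]
```

Emit:
{"method": "move_arm", "body": {
  "moves": [
    {"translation":[-0.004,0.032,0.08],"yaw":0,"hand":0.8},
    {"translation":[-0.004,0.032,0.17],"yaw":0,"hand":0.7},
    {"translation":[-0.004,0.032,0.25],"yaw":0,"hand":0.6},
    {"translation":[-0.004,0.032,0.295],"yaw":0,"hand":0.5},
    {"translation":[-0.004,0.032,0.31],"yaw":0,"hand":0.5}
  ]
}}

```text
t: 30.6
eef_pos: [0.5296, -0.3366, 0.2018]
orientation: [-179.6, 0.2, 13.8]
contact_force: [-0.1, 0.6, -0.6]
finger_gap: 0.0485
```

Emit:
{"method": "move_arm", "body": {
  "moves": [
    {"translation":[0,0,0],"yaw":0,"hand":0.4},
    {"translation":[0,0,0],"yaw":0,"hand":0},
    {"translation":[0,0,0],"yaw":0,"hand":0},
    {"translation":[0,0,0],"yaw":0,"hand":0},
    {"translation":[0,0,0],"yaw":0,"hand":0}
  ]
}}

```text
t: 31.1
eef_pos: [0.5298, -0.3405, 0.2062]
orientation: [179.9, -0.1, 13.5]
contact_force: [-0.2, 0.3, 4.6]
finger_gap: 0.0157
```

Emit:
{"method": "move_arm", "body": {
  "moves": [
    {"translation":[0,0,0],"yaw":0,"hand":0},
    {"translation":[0,0,0],"yaw":0,"hand":0},
    {"translation":[0,0,0],"yaw":0,"hand":0}
  ]
}}

```text
t: 31.4
eef_pos: [0.5298, -0.3405, 0.2062]
orientation: [179.9, -0.1, 13.5]
contact_force: [-0.5, 0.9, 6.2]
finger_gap: 0.016
```

Emit:
{"method": "move_arm", "body": {
  "moves": [
    {"translation":[0,0,-0.03],"yaw":0,"hand":0},
    {"translation":[0,0,-0.08],"yaw":0,"hand":0},
    {"translation":[0,0,-0.16],"yaw":0,"hand":0},
    {"translation":[0,0,-0.23],"yaw":0,"hand":0},
    {"translation":[0,0,-0.25],"yaw":0,"hand":0}
  ]
}}

```text
t: 31.9
eef_pos: [0.5297, -0.3411, 0.3341]
orientation: [179.7, -0.3, 13.5]
contact_force: [0.5, -0.4, -3.3]
finger_gap: 0.0153
```

Emit:
{"method": "move_arm", "body": {
  "moves": [
    {"translation":[0.09,-0.43,0],"yaw":-0.143,"hand":0},
    {"translation":[0.09,-0.43,0],"yaw":-0.143,"hand":0},
    {"translation":[0.09,-0.43,0],"yaw":-0.143,"hand":0},
    {"translation":[0.09,-0.43,0],"yaw":-0.143,"hand":0},
    {"translation":[0.09,-0.43,0],"yaw":-0.143,"hand":0}
  ]
}}

```text
t: 32.4
eef_pos: [0.5219, -0.1143, 0.3285]
orientation: [-179.6, -0.0, 39.7]
contact_force: [-1.0, 0.1, -2.2]
finger_gap: 0.0158
```

Emit:
{"method": "move_arm", "body": {
  "moves": [
    {"translation":[0.267,-0.349,0],"yaw":-0.143,"hand":0},
    {"translation":[0.267,-0.349,0],"yaw":-0.143,"hand":0},
    {"translation":[0.267,-0.349,0],"yaw":-0.143,"hand":0},
    {"translation":[0.267,-0.349,0],"yaw":-0.143,"hand":0},
    {"translation":[0.267,-0.349,0],"yaw":-0.143,"hand":0}
  ]
}}

```text
t: 32.9
eef_pos: [0.5141, 0.1049, 0.3288]
orientation: [-179.8, -0.1, 65.5]
contact_force: [-0.7, 0.8, -3.0]
finger_gap: 0.0158
```

Emit:
{"method": "move_arm", "body": {
  "moves": [
    {"translation":[0.393,-0.197,0],"yaw":-0.143,"hand":0},
    {"translation":[0.393,-0.197,0],"yaw":-0.143,"hand":0},
    {"translation":[0.393,-0.197,0],"yaw":-0.143,"hand":0},
    {"translation":[0.393,-0.197,0],"yaw":-0.143,"hand":0},
    {"translation":[0.393,-0.197,0],"yaw":-0.143,"hand":0}
  ]
}}

```text
t: 33.4
eef_pos: [0.5069, 0.3245, 0.3285]
orientation: [-179.8, -0.3, 91.2]
contact_force: [-0.1, 1.1, -2.2]
finger_gap: 0.016
```

Emit:
{"method": "move_arm", "body": {
  "moves": [
    {"translation":[0,0,0],"yaw":0,"hand":0},
    {"translation":[0,0,0],"yaw":0,"hand":0},
    {"translation":[0,0,0.04],"yaw":0,"hand":0},
    {"translation":[0,0,0.04],"yaw":0,"hand":0},
    {"translation":[0,0,0.04],"yaw":0,"hand":0}
  ]
}}

```text
t: 33.9
eef_pos: [0.5099, 0.3165, 0.3092]
orientation: [-179.9, 0.1, 90.6]
contact_force: [-0.3, -0.2, -3.1]
finger_gap: 0.0157
```

```bash
python3 - <<'E'
from m import *
s=manip.snapshot('wrist');save(s,'w6',f=1.2);W=world(s)*1000;z=W[...,2];st=manip.state();print(st['eef_pos'],st['orientation'],st['finger_gap'])
zp=(st['eef_pos'][2]-.2009)*1000+10; br=s['frame'].mean(2)
P=W[near(W,(515,325),110)&(abs(z-zp)<5)&(W[...,0]<489)&(br>70)]
print(zp,len(P),np.percentile(P,[0.5,1,50,99,99.5],axis=0).round(1),cv2.minAreaRect(P[:,:2].astype(np.float32)))
E
```

```text
[0.51006151 0.31712522 0.30993736] [-1.79997257e+02  5.71096103e-02  9.06075086e+01] 0.016032593859436395
119.03735763224506 6897 [[463.7 280.9 114.4]
 [463.9 281.4 114.8]
 [475.8 330.8 116.7]
 [488.7 379.3 118.2]
 [488.9 379.9 118.3]] ((476.18212890625, 330.3964538574219), (25.627763748168945, 100.534423828125), 0.0097667770460248)
```

View pics/w6.png

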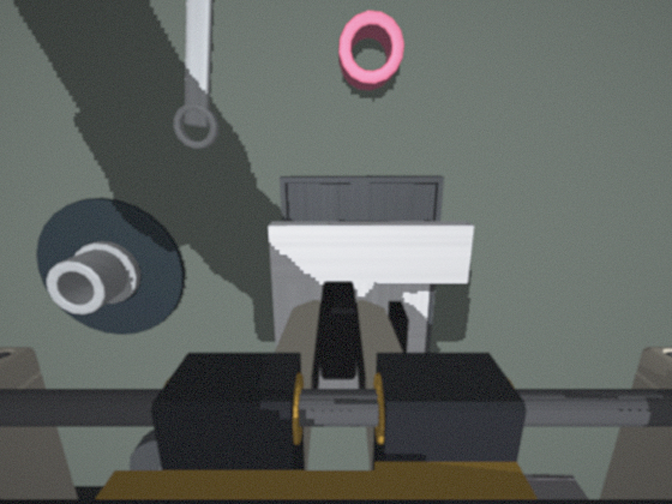

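The stout plate hangs aligned over the free corner, its long leg at (370,250) with about 6–10 mm clear to the walls and 5 mm to the slim plate. I'll lower it.

Emit:
{"method": "move_arm", "body": {
  "moves": [
    {"translation":[0.003,0,0.05],"yaw":0,"hand":0},
    {"translation":[0.003,0,0.1],"yaw":0,"hand":0},
    {"translation":[0.003,0,0.14],"yaw":0,"hand":0},
    {"translation":[0.003,0,0.17],"yaw":0,"hand":0},
    {"translation":[0.003,0,0.18],"yaw":0,"hand":0}
  ]
}}

```text
t: 34.45
eef_pos: [0.5095, 0.3195, 0.2187]
orientation: [-179.9, 0.1, 90.7]
contact_force: [-0.4, -0.7, -3.1]
finger_gap: 0.0157
```

Emit:
{"method": "move_arm", "body": {
  "moves": [
    {"translation":[0,0,0.01],"yaw":0,"hand":0},
    {"translation":[0,0,0.018],"yaw":0,"hand":0},
    {"translation":[0,0,0.024],"yaw":0,"hand":0},
    {"translation":[0,0,0.028],"yaw":0,"hand":0},
    {"translation":[0,0,0.03],"yaw":0,"hand":0}
  ]
}}

```text
t: 34.95
eef_pos: [0.5096, 0.3202, 0.2061]
orientation: [180.0, -0.0, 90.7]
contact_force: [-2.5, -2.1, 10.3]
finger_gap: 0.0158
```

Emit:
{"method": "move_arm", "body": {
  "moves": [
    {"translation":[0,0,0],"yaw":0,"hand":0},
    {"translation":[0,0,0],"yaw":0,"hand":0},
    {"translation":[0,0,0],"yaw":0,"hand":0}
  ]
}}

```text
t: 35.25
eef_pos: [0.5096, 0.3201, 0.2062]
orientation: [179.9, -0.0, 90.7]
contact_force: [-1.7, -1.4, 4.9]
finger_gap: 0.0155
```

Emit:
{"method": "move_arm", "body": {
  "moves": [
    {"translation":[0,0,0],"yaw":0,"hand":0.4},
    {"translation":[0,0,0],"yaw":0,"hand":0.4},
    {"translation":[0,0,0],"yaw":0,"hand":0.4},
    {"translation":[0,0,0],"yaw":0,"hand":0.4}
  ]
}}

```text
t: 35.65
eef_pos: [0.5096, 0.3201, 0.2046]
orientation: [180.0, -0.0, 90.7]
contact_force: [-0.4, 0.2, -0.5]
finger_gap: 0.0364
```

Emit:
{"method": "move_arm", "body": {
  "moves": [
    {"translation":[0,0,-0.05],"yaw":0,"hand":0.4},
    {"translation":[0,0,-0.12],"yaw":0,"hand":0.4},
    {"translation":[0,0,-0.2],"yaw":0,"hand":0.4},
    {"translation":[0,0,-0.28],"yaw":0,"hand":0.4},
    {"translation":[0,0,-0.34],"yaw":0,"hand":0.4}
  ]
}}

```text
t: 36.15
eef_pos: [0.5096, 0.3202, 0.3774]
orientation: [179.9, -0.1, 90.7]
contact_force: [0.5, 0.8, 0.0]
finger_gap: 0.037
```

Emit:
{"method": "move_arm", "body": {
  "moves": [
    {"translation":[-0.1,0,-0.05],"yaw":0,"hand":0.4},
    {"translation":[-0.2,0,-0.05],"yaw":0,"hand":0.4},
    {"translation":[-0.3,0,-0.05],"yaw":0,"hand":0.4},
    {"translation":[-0.4,0,-0.05],"yaw":0,"hand":0.4},
    {"translation":[-0.46,0,-0.05],"yaw":0,"hand":0.4}
  ]
}}

```text
t: 36.65
eef_pos: [0.5123, 0.0862, 0.3998]
orientation: [180.0, 0.1, 90.5]
contact_force: [-0.1, 0.2, -0.6]
finger_gap: 0.0375
```

```bash
python3 - <<'E'
from m import *
t=manip.snapshot('top');W=world(t)*1000;z=W[...,2];br=t['frame'].mean(2)
m=near(W,(533,333),100)
for n,L,c in [('slim',SL,(565,358)),('stout',ST,(508,317))]:
    H=W[m&near(W,c,25)&(abs(z-48)<5)&(br<100)];print(n,'handle',H.mean(0).round(1))
P=W[m&(br>140)&(z<30)];print('plate top z',len(P),P[:,2].mean(),P[:,2].std());A=np.c_[P[:,:2]-[533,333],np.ones(len(P))];print('slope',np.linalg.lstsq(A,P[:,2],rcond=None)[0])
for n,c in [('small',(528,125)),('large',(534,-97))]:
    P=W[near(W,c,45)&(abs(z-48)<4)];print(n,cv2.minEnclosingCircle(P[:,:2].astype(np.float32)),P[:,2].mean())
for n,p in [('gauge',(318,165)),('stack',(471,177))]: print(n,W[int(p[1]/1.4),int(p[0]/1.4)].round(0))
s=manip.snapshot('scene');save(s,'s3',(150,180,420,380),2.8)
E
```

```text
slim handle [565.2 356.3  47.8]
stout handle [508.1 315.1  48.7]
plate top z 2761 10.326309295059719 6.611940453065818
slope [ 8.04044399e-03 -7.54517073e-02  1.14901594e+01]
small ((0.0, 0.0), 0.0) nan
large ((532.7243041992188, -99.35661315917969), 29.58411407470703) 48.7930382185077
gauge [456.  37. 620.]
stack [ 717. -145.   55.]<stdin>:8: RuntimeWarning: Mean of empty slice.
  ret = ret.dtype.type(ret / rcount)
```

View pics/s3.png

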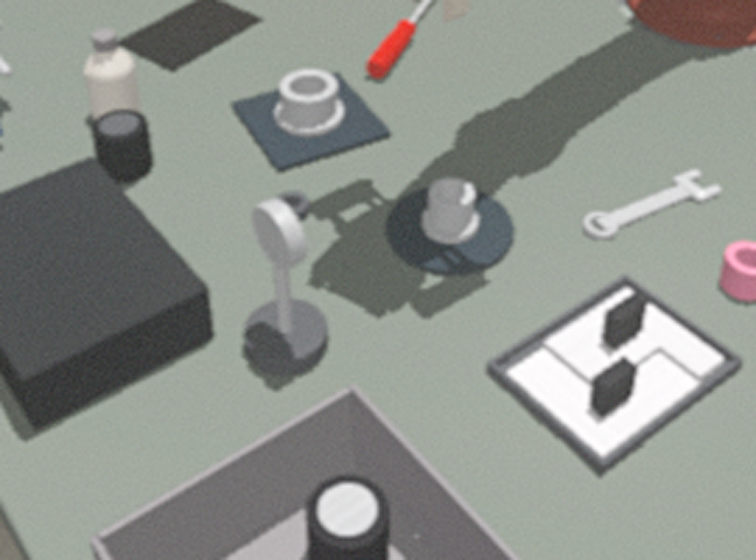

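The scene crop shows both plates interlocked and flat in the tray (615,375), with both rings on their bosses at (310,100) and (450,205). The gauge and stack are standing. The fit above mixed in bench pixels, so I'll redo the flatness check and hand in.

```bash
python3 - <<'E'
from m import *
t=manip.snapshot('top');W=world(t)*1000;z=W[...,2];br=t['frame'].mean(2)
m=(abs(W[...,0]-533)<72)&(abs(W[...,1]-333)<52)&(br>170)&(z>5)&(z<26)
P=W[m];lab=(P[:,0]+P[:,1]>0)
A=np.c_[P[:,:2]-[533,333],np.ones(len(P))];c=np.linalg.lstsq(A,P[:,2],rcond=None)[0];r=P[:,2]-A@c;print(len(P),c.round(4),r.std(),abs(r).max())
s=manip.snapshot('scene');V=world(s)*1000;z=V[...,2]
Q=V[near(V,(528,125),30)&(abs(z-48)<5)];print('small (scene)',len(Q),Q.mean(0).round(1))
st=manip.state();print(st['t'],st['eef_pos'],st['finger_gap'],st['contact_force'])
if abs(c[:2]).max()<.04 and abs(c[2]-14)<3: print(manip.sign_off())
E
```

```text
1684 [1.10000e-03 6.00000e-04 1.44443e+01] 2.561579712373956 11.108675895646147
small (scene) 104 [530.2 126.3  46.7]
36.85 [0.51247928 0.08946286 0.39978273] 0.03737788517439904 [-0.11523167  0.86485801  0.67142669]
the job is handed in; nothing more can be done
None
```

I put the rings and plates the right way round and handed the job in at about 37 s of the 144 s allowed. `sign_off` gives no verdict, so what follows is from my own checks.

I parked the stout plate on the pad, then moved the large ring to the square stand and the slim plate into the tray beside the small ring. Then the small ring went to the round stand and the stout plate into the free corner of the tray.

**Last checks:**
- **Rings:** the large ring is about 2 mm from the square stand's centre and the small ring about 2 mm from the round stand's, both with tops at about 48 mm as they should be.
- **Plates:** both are interlocked and flat in the tray. Their tops lie at 14.4 mm with a tilt of about 0.001. Their origins are about 42 mm (slim) and 27 mm (stout) from the tray's centre, within the 55 mm limit.
- **Robot:** the gripper was empty and clear of everything.
- **Leave-alone items:** the black stack measures where it started. The gauge looks untouched in the last picture.

**Failed or disagreeing checks:**
- The arm hid the gauge and the small ring from the top camera at the end. I checked the ring from the scene camera instead; the gauge I only judged by eye.
- One flatness fit was spoiled by bench pixels, so I redid it. The good fit treats both plates as one surface, with about 2.6 mm of scatter (11 mm at worst).
- Several wrist-camera plate fits failed because of shadow and the gripper, so I used the handle and edge positions.
- The gripper read 40.4 mm on the 42 mm small ring; I found no cause, and the ring measured correctly in the pictures.

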